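# Load dive cylinders into the charging rack and shut its gate

## Robot

A 7-joint arm with a two-finger parallel gripper is mounted at the origin on the work surface. World frame = base frame: x ahead of the robot, y to its left, z up, the work surface at z = 0. Lengths are in m, angles in rad, forces in N, time in s.
With the tool pointing down it reaches from about 0.425 to 0.875 m from the base axis. Payload 4.7 kg.
Tool frame: the origin (TCP) lies at the very end of the fingers, on their centre line; the grasp point (between the pads) lies 19 mm behind it; x points along the fingers, z is the direction in which the jaws open and shut, and the axes are right-handed (so a half turn about x gives the same grasp; the last joint's range is limited). The gripper opens to 87 mm and grips with 3 to 60 N. Pads are 19 mm wide; open, the fingers measure 117 mm over their backs; the gripper's body (75 mm by 190 mm) begins 51 mm behind the grasp point.
Start: joints at [1.252, 0.321, -0.07, 1.45, 0.023, 1.371, -0.057], TCP at [0.212, -0.614, 0.223] pointing down, gripper open.
Joint ranges: [-2.86, 2.86], [-0.3, 2.09], [-1.38, 1.24], [0.06, 2.45], [-1.56, 4.7], [0.09, 2.05], [-2.69, 2.69]. Speed limits (rad/s): [2.57, 2.57, 3.14, 3.14, 3.14, 3.14, 3.14].

## Interface

Orientations are given as a rotation vector (axis times angle).
In Python, from bench import * gives the robot as it stands.
- The arm moves only by the shell command python3 -m handwheel 'ROWS' [OPENING] [FORCE]. ROWS is JSON, a list of rows, each an object with "xyz": the shift along the world's x, y, z in cm, a list of three; "angular": the turn, a rotation vector about the world's x, y, z in degrees, a list of three. A call has 1 to 5 rows; each row shifts and turns the pose as measured when the row begins; what a row does not reach is not made up. A row lasts 1/12 s, in which the tool goes at most 41.7 mm and 7.16 degrees, less where a joint would pass 70% of its speed; a pose out of reach is approached as far as the arm can. A call with a gripper value outside its range is refused whole. OPENING is the finger opening in cm, from 0 to 8.7, set as the call begins (- or left out, the last holds). The fingers move at their own pace and stop on an object; FORCE is the grip in N (left out, the last holds). Time passes only in rows, so rows that do not move let the fingers close. It gives the time, the measured TCP pose, the force and the opening at its end, in the units of the state.
- get_state(): the state, without advancing time (a new reading comes with each control period).
- get_image(name): name is "scene" or "top" or "wrist"; returns a dict with "pixels" (480x640x3 uint8, blue, green, red), "K" (3x3 intrinsics, pixels), "dist" ([k1, k2, p1, p2, k3] as OpenCV has them; the pictures are not rectified), "cam_to_world" (4x4, takes a point from camera to world coordinates). Camera axes: x right, y down, z forward; pixel columns grow to the right and rows downward; lengths in m; the calibration is good to about 2 mm. A picture is of the moment at which its call begins. There is no depth.
- close_job(): hands the job in, once; it reports no verdict.
The state is a dict: "time": time; "joint_positions": joint angles; "qd": joint speeds; "joint_torque": joint torques, N m; "position": TCP position; "tool_rot": TCP orientation; "ft_force": force on the tool from outside, world axes, zero at the start; "torque": the same for the moment, N m; "grip_width": opening from 0.0 (shut) to 1.0 (fully open).
Only numpy, scipy, OpenCV 4.12 (cv2) and the standard library are available. Lean on these libraries where they do the work, as an engineer would, in place of code of your own. Each camera call takes 0.05 s, during which the arm holds its last target.

## Task

Wind the charging rack's handwheel until its gate is fully open, then slide every small gas cylinder on the bench, standing upright, through the gate end and along the lane beneath the slotted plate, so that all stand wholly inside the rack. Then wind the handwheel the other way until the gate is fully shut against its stop, and let go. Leave the wrench, the grease jar and the mouthpiece where they are.

Things in the scene. Friction and masses are not known exactly. Their poses are not given: they have to be found in the camera images.
- rack: Fixed rack, x away from the robot. Origin on the bench top, mid-mouth of its lane. The lane runs along -y on the bench, 76 mm wide between side rails (x -38 to 38), 272 mm long to the end wall: room for four cylinders in a row. Entry only at the mouth, from +y. A grey gearbox column 70 mm square, 122 mm high, is at x -140, y -47 mm; its gate guide reaches y 26, 82 mm high.
- plate_mid (a point): Centre of the retaining plate's top face, 106 mm above the bench, at x 0, y -136 mm in the rack; axes as the rack's. The 6 mm plate covers the whole lane, underside 100 mm above the bench, with a slot 40 mm wide along the lane's middle, open at the mouth, through which the cylinders' valves stand up.
- gate_stop (a point): Face of the dark stop block that the gate's nose touches when shut, 48 mm above the bench, at x 36, y 11 mm in the rack. The block stands beside the mouth: x 36 to 52 mm, y -6 to 28 mm, 75 mm high.
- gate (a joint): Flat steel gate bar crossing just outside the lane's mouth (rack y 4 to 16 mm, 20 to 70 mm high), sliding along the rack's x. Value in m: 0 = fully shut, nose on the stop block; 0.080 = fully open, clear of the mouth, drawn back to -x (its tail then at x -230 mm). Moved only by the handwheel, 25 mm a turn; stays where it is left.
- handwheel (a joint): Handwheel lying level on the gearbox, upright axis. Value in rad: 0 = gate shut; grows counter-clockwise seen from above, which opens the gate; 20.1 = fully open (3.2 turns). Hard stops at both ends. Takes about 3 N at the crank grip; stays where it is left.
- wheel_axis (a point): Point on the handwheel's axis at the top of the wheel (108 mm diameter), 146 mm above the bench, at x -140, y -47 mm in the rack. Its axes turn with the wheel: the crank grip lies 45 mm from it along its -x axis, so at joint value q the grip's direction is the rack's -x turned counter-clockwise by q.
- crank (a point): Point on the crank grip's axis, 190 mm above the bench. The grip is an upright black round handle, 20 mm diameter, from 148 to 206 mm above the bench, 45 mm off the wheel's axis; it spins freely on its own pin, so it can be carried round the circle without turning the hand.
- cylinder1: Small grey metal dive gas cylinder standing upright, hard black plastic foot that slides easily, about 0.6 kg: body 64 mm diameter up to 85 mm, shoulder up to 96 mm, then a round valve 26 mm diameter up to 165 mm (small brass port at 115 mm). Origin: centre of its underside, z up its axis; its turn about z does not matter. May be absent.
- cylinder2: Small grey metal dive gas cylinder standing upright, hard black plastic foot that slides easily, about 0.6 kg: body 64 mm diameter up to 85 mm, shoulder up to 96 mm, then a round valve 26 mm diameter up to 165 mm (small brass port at 115 mm). Origin: centre of its underside, z up its axis; its turn about z does not matter. May be absent.
- cylinder3: Small grey metal dive gas cylinder standing upright, hard black plastic foot that slides easily, about 0.6 kg: body 64 mm diameter up to 85 mm, shoulder up to 96 mm, then a round valve 26 mm diameter up to 165 mm (small brass port at 115 mm). Origin: centre of its underside, z up its axis; its turn about z does not matter. May be absent.
- cylinder4: Small grey metal dive gas cylinder standing upright, hard black plastic foot that slides easily, about 0.6 kg: body 64 mm diameter up to 85 mm, shoulder up to 96 mm, then a round valve 26 mm diameter up to 165 mm (small brass port at 115 mm). Origin: centre of its underside, z up its axis; its turn about z does not matter. May be absent.
- wrench: Bystander: steel wrench 200 mm long lying flat, origin under its middle.
- grease_jar: Bystander: white plastic jar 60 mm diameter, 75 mm high, black lid; origin centre of its underside.
- mouthpiece: Bystander: black regulator mouthpiece, 72 mm disc 34 mm high with a yellow cover; origin centre of its underside.
Things that resemble listed ones, but are neither listed nor needed, are in the scene too. Leave any green look-alike of the cylinder3 alone. What is shaped like the cylinder1 but red is not meant.

How it is judged:
By the outcome, as a careful person would: the job done as asked, in the order asked, and still so for the second after the job is handed in, with the robot touching nothing.
Of cylinder1, cylinder2, cylinder3, cylinder4 only 2 to 4 are there at a start; the rules pass over those that are not, and their reading is None.
At some moment in a run one of cylinder1, cylinder2, cylinder3, cylinder4 may be knocked a few centimetres aside while the robot is not near it.
It also fails if it takes over 208 s, if anything falls off the work surface, if the arm or the gripper's body presses on something with over 40 N, if the wrist force passes 120 N, or if a joint passes its speed limit or range.

## Working session

There is one attempt and no reset: what is moved stays moved. The work goes in short steps, Python scripts to look and compute and a shell command to move; the robot and the scene stay as the last step left them, time stands still between calls to the robot, and variables do not carry over. Pictures are saved under pics/ and viewed, and the job is handed in when it is done.

```bash
ls; mkdir -p pics; python3 - <<'E'
from bench import *
import cv2
print(get_state())
for n in ("scene","top","wrist"):
    d=get_image(n); cv2.imwrite(f"pics/{n}0.png",d["pixels"]); print(n,d["K"],d["dist"],d["cam_to_world"])
E
```

```text
pics
{'time': 0.0, 'joint_positions': array([ 1.25214613,  0.32179603, -0.07009285,  1.45168229,  0.02262813,
        1.37079278, -0.05692687]), 'qd': array([-3.30150155e-04,  7.76719710e-05,  1.57157187e-03,  7.83307183e-05,
        9.01176840e-04, -8.79613561e-04,  5.16417656e-05]), 'joint_torque': array([ 1.64486075e-03, -4.91289139e+01, -4.02944684e-01, -3.12528348e+01,
       -6.38852036e-02,  4.38462419e-02,  1.42728791e-04]), 'position': array([ 0.21208467, -0.61383892,  0.22147544]), 'tool_rot': array([ 0.9617148 ,  1.35009947, -0.9600686 ]), 'ft_force': array([-0.50106684, -0.10173495,  0.19737828]), 'torque': array([-0.00213011, -0.01924706,  0.04923893]), 'grip_width': 0.996605510124716}
scene [[486.49484701   0.         324.99963475]
 [  0.         486.49484701 245.82637938]
 [  0.           0.           1.        ]] [-0.09784047  0.          0.          0.          0.        ] [[-0.55548041  0.65622448 -0.51069652  0.98170474]
 [ 0.8314341   0.42901349 -0.35307897  0.33718512]
 [-0.01260337 -0.62073896 -0.783916    0.95914465]
 [ 0.          0.          0.          1.   
[... 164 characters left out ...]
 0.          0.          0.        ] [[-2.39804950e-02 -9.93097116e-01  1.14817478e-01  2.99863885e-01]
 [-9.99705494e-01  2.42493526e-02  9.45234662e-04 -3.20802323e-02]
 [-3.72295932e-03 -1.14760997e-01 -9.93386155e-01  1.45930145e+00]
 [ 0.00000000e+00  0.00000000e+00  0.00000000e+00  1.00000000e+00]]
wrist [[354.84159578   0.         319.27782399]
 [  0.         354.84159578 242.25654006]
 [  0.           0.           1.        ]] [-0.0138211  0.         0.         0.         0.       ] [[ 0.32713346 -0.90043363 -0.2867106   0.29156279]
 [-0.94497575 -0.31239594 -0.09710619 -0.5861814 ]
 [-0.00212955  0.30270125 -0.95308311  0.38284375]
 [ 0.          0.          0.          1.        ]]
```

View pics/scene0.png

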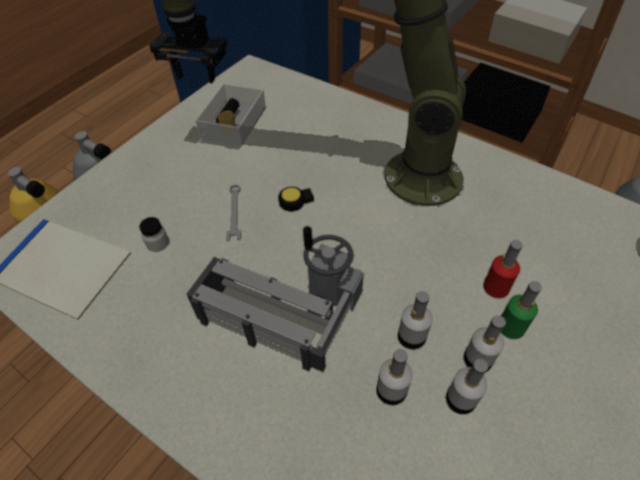

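View pics/top0.png

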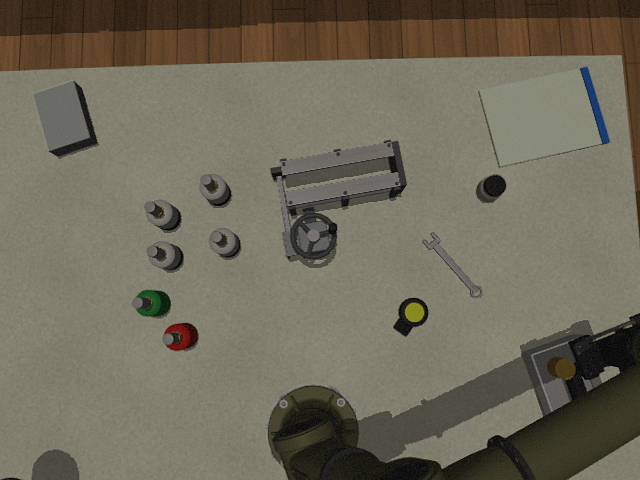

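View pics/wrist0.png

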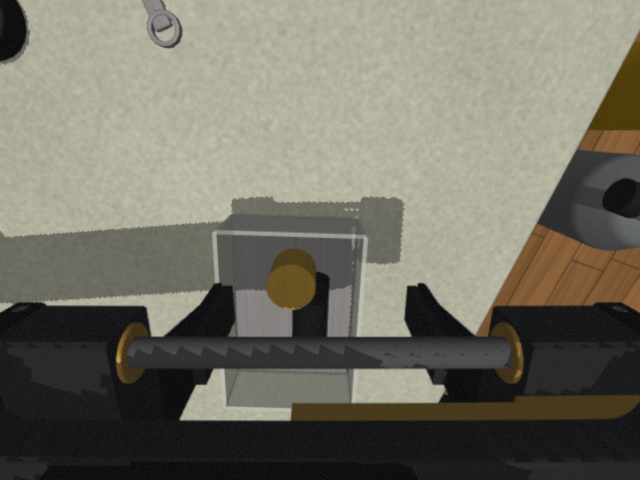

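The pictures show four grey cylinders, near top-view pixels (215,190), (163,214), (165,255) and (225,243). The green and red ones are at (150,303) and (180,337). The rack's mouth faces left at about (283,180), and the wheel is at about (313,236). I'll zoom in on the rack next.

```bash
cat > h.py <<'E'
from bench import *
import cv2, numpy as np
from scipy.spatial.transform import Rotation as R
def ray(d,px):
    p=cv2.undistortPoints(np.array([px],float).reshape(-1,1,2),d["K"],np.array(d["dist"])).reshape(-1,2)
    M=d["cam_to_world"]; v=np.c_[p,np.ones(len(p))]@M[:3,:3].T
    return M[:3,3],v
def onz(d,px,z):
    o,v=ray(d,px); s=(z-o[2])/v[:,2]; return (o+v*s[:,None])
def proj(d,P):
    M=np.linalg.inv(d["cam_to_world"]); P=np.asarray(P,float).reshape(-1,3)
    r,_=cv2.Rodrigues(M[:3,:3]); q,_=cv2.projectPoints(P,r,M[:3,3],d["K"],np.array(d["dist"])); return q.reshape(-1,2)
def tri(obs):
    A=np.zeros((3,3));b=np.zeros(3)
    for d,px in obs:
        o,v=ray(d,px);v=v[0]/np.linalg.norm(v[0]);Q=np.eye(3)-np.outer(v,v);A+=Q;b+=Q@o
    return np.linalg.solve(A,b)
E
python3 - <<'E'
from h import *
im=cv2.imread("pics/top0.png")
cv2.imwrite("pics/top0a.png",cv2.resize(im[125:275,255:415],None,fx=5,fy=4*1.25/1.25*1,interpolation=cv2.INTER_CUBIC)) 
im=cv2.imread("pics/scene0.png")
cv2.imwrite("pics/scene0a.png",cv2.resize(im[215:375,180:380],None,fx=4,fy=3.75,interpolation=cv2.INTER_CUBIC)) 
E
```

```text
(no output)
```

View pics/top0a.png

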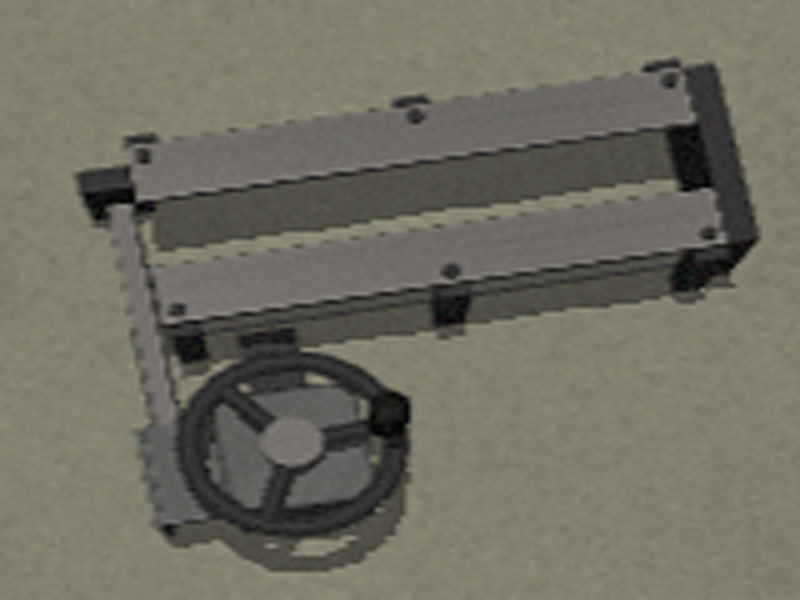

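View pics/scene0a.png

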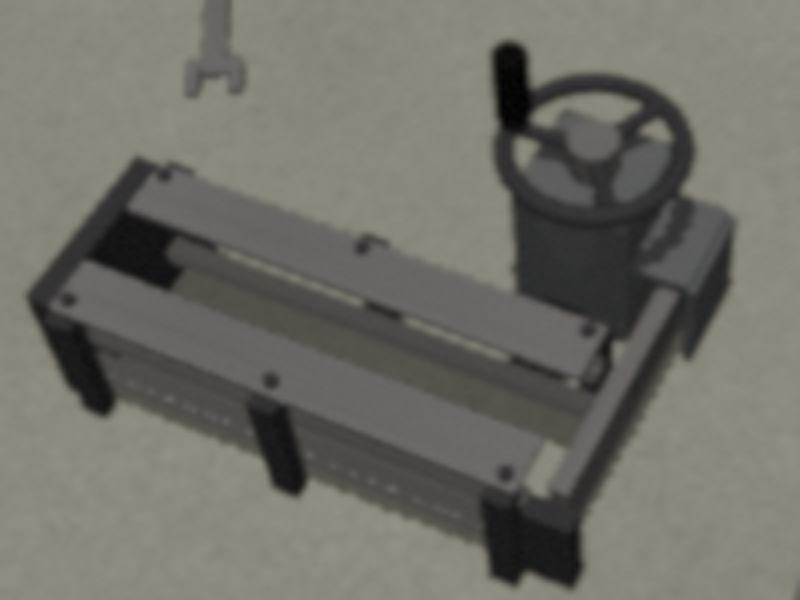

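```bash
cat >> h.py <<'E'
def save(n,fn,crop=None,f=1):
    d=get_image(n); im=d["pixels"]
    if crop: x0,y0,x1,y1=crop; im=im[y0:y1,x0:x1]
    cv2.imwrite(fn,cv2.resize(im,None,fx=f,fy=f,interpolation=cv2.INTER_CUBIC)); return d
E
python3 - <<'E'
from h import *
d=get_image("top"); s=get_image("scene")
T=np.array([[143,155],[415,117],[670,79],[178,309],[451,271],[709,232]],float)/[5,4]+[255,125]
S=np.array([[506,472],[270,380],[68,300],[588,328],[365,246],[166,174]],float)/[4,3.75]+[180,215]
for a,b in zip(T,S):
    print(onz(d,a,.107)[0],onz(s,b,.107)[0],tri([(d,a),(s,b)]))
for z in(.106,.107):
  for dd,Q in((d,T),(s,S)):
    P=onz(dd,Q,z); c=P.mean(0); v=(P[0]+P[3]-P[2]-P[5])/2; u=(P[:3]-P[3:]).mean(0)
    print(c,np.degrees(np.arctan2(v[1],v[0]))-90,np.degrees(np.arctan2(u[1],u[0])),np.linalg.norm(v),np.linalg.norm(u))
hub=onz(d,[[292/5+255,440/4+125]],.15); grip=onz(d,[[390/5+255,408/4+125]],.206); print(hub,grip)
sg=np.array([[508,50]])/[4,3.75]+[180,215]; print("gripS",onz(s,sg,.206), tri([(d,[[390/5+255,408/4+125]]),(s,sg)]))
# cylinders : mask valve tops
for n,c in (("top",(120,160,250,360)),("scene",(370,230,560,420))):
    save(n,f"pics/{n}0c.png",c,4 if n=="scene" else 3)
E
```

```text
[0.64243924 0.05360595 0.107     ] [0.64205246 0.05412122 0.107     ] [0.64224448 0.05387104 0.10709165]
[ 0.66240787 -0.07670793  0.107     ] [ 0.66297731 -0.07671218  0.107     ] [ 0.66266997 -0.07685999  0.10639645]
[ 0.68282925 -0.19945641  0.107     ] [ 0.68225217 -0.19791163  0.107     ] [ 0.68246042 -0.19892219  0.1065    ]
[0.54884384 0.03854196 0.107     ] [0.54735943 0.03900986 0.107     ] [0.54830771 0.03896746 0.10832343]
[ 0.56848047 -0.09116502  0.107     ] [ 0.56722258 -0.08980946  0.107     ] [ 0.56787029 -0.09039671  0.10744241]
[ 0.58906894 -0.21435569  0.107     ] [ 0.58724046 -0.21267616  0.107     ] [ 0.58815491 -0.21329531  0.10774452]
[ 0.61591181 -0.08162613  0.106     ] 9.052897652643267 8.974066242948672 0.25636043498596933 0.09499317907777109
[ 0.61442023 -0.08115341  0.106     ] 9.033232410847404 8.561040244980763 0.25532163924856704 0.09633823649752898
[ 0.61567827 -0.08158952  0.107     ] 9.052897652643239 8.97406624294868 0.25617100163042483 0.09492298541989433
[ 0.61485074 -0.08066306  0.107     ] 9.033232410847418 8.561040244980752 0.25502236802860895 0.09622531515780211
[[ 0.46410813 -0.01419323  0.15      ]] [[ 0.47360512 -0.05805876  0.206     ]]
gripS [[ 0.47334901 -0.05790825  0.206     ]] [ 0.47351353 -0.05794453  0.20615388]
```

View pics/top0c.png

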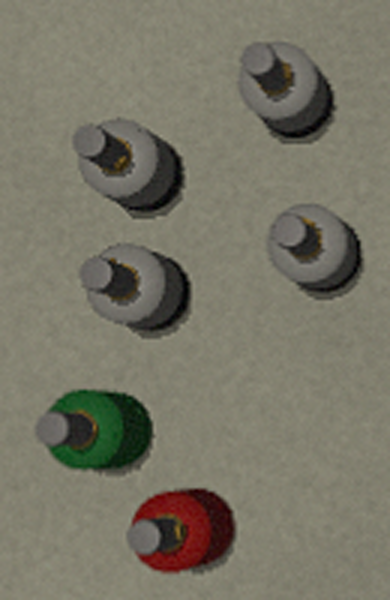

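View pics/scene0c.png

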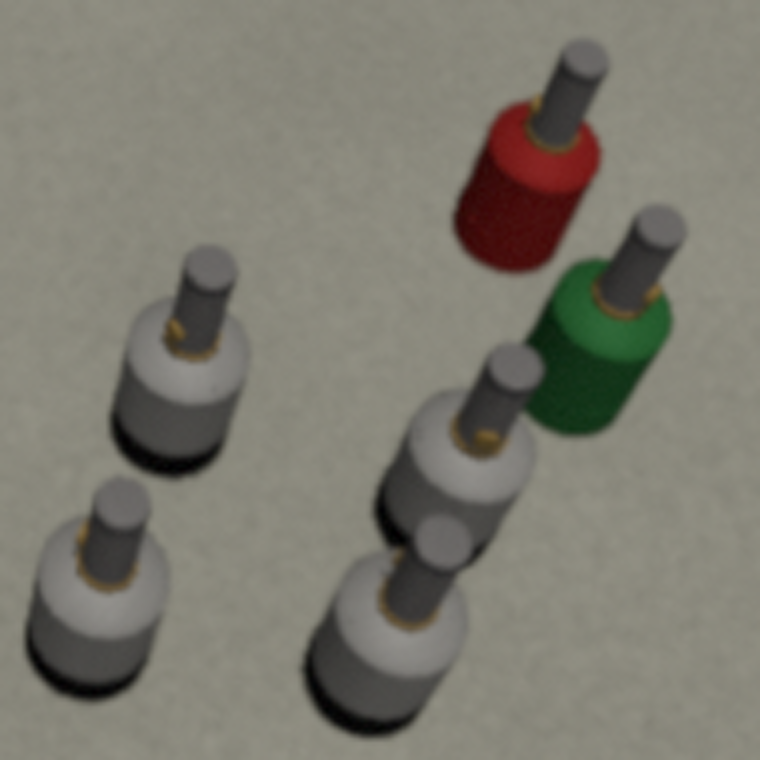

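```bash
cat >> h.py <<'E'
RO=np.array([.5942,.0530]); YAW=np.radians(9.03)
RM=np.array([[np.cos(YAW),-np.sin(YAW)],[np.sin(YAW),np.cos(YAW)]])
def r2w(p): return RO+RM@np.asarray(p,float)
def w2r(p): return RM.T@(np.asarray(p,float)[:2]-RO)
def st():
    s=get_state(); A=R.from_rotvec(s["tool_rot"]).as_matrix()
    print("t %.2f tcp %s F %s g %.3f"%(s["time"],np.round(s["position"],4),np.round(s["ft_force"],1),s["grip_width"]*8.7))
    print("x",np.round(A[:,0],3),"z",np.round(A[:,2],3),"q",np.round(s["joint_positions"],2)); return s
E
python3 - <<'E'
from h import *
d=get_image("top"); s=get_image("scene")
T=np.array([[259,57],[90,142],[98,274],[291,229],[52,430],[145,537]])/3+[120,160]
S=np.array([[122,503],[443,542],[515,366],[211,269],[660,227],[584,60]])/4+[370,230]
for a,b in zip(T,S):
    p=tri([(d,a),(s,b)]); q=onz(d,a,.165)[0]; q2=onz(s,b,.165)[0]; print(np.round(p,4),np.round(q,4),np.round(q2,4),"rack",np.round(w2r((q+q2)/2),3))
print("wheel",r2w([-.14,-.047]),"mouth",r2w([0,.06]), [np.round(r2w([0,y]),3) for y in (-.239,-.174,-.110,-.046)])
st()
E
```

```text
[0.597  0.2284 0.1622] [0.5968 0.2268 0.165 ] [0.5979 0.2298 0.165 ] rack [0.031 0.173]
[0.5353 0.3576 0.1602] [0.5347 0.3554 0.165 ] [0.5377 0.3581 0.165 ] rack [-0.01   0.309]
[0.4342 0.3507 0.1606] [0.4341 0.3483 0.165 ] [0.4366 0.3517 0.165 ] rack [-0.11   0.318]
[0.4644 0.205  0.1608] [0.4645 0.2027 0.165 ] [0.4664 0.2071 0.165 ] rack [-0.103  0.17 ]
[0.3183 0.3842 0.159 ] [0.3183 0.3819 0.165 ] [0.323  0.3842 0.165 ] rack [-0.218  0.369]
[0.2377 0.3141 0.1595] [0.2382 0.312  0.165 ] [0.2425 0.3148 0.165 ] rack [-0.309  0.313]
wheel [ 0.46331184 -0.01539072] mouth [0.5847829  0.11225638] [array([ 0.632, -0.183]), array([ 0.622, -0.119]), array([ 0.611, -0.056]), array([0.601, 0.008])]
t 0.45 tcp [ 0.2123 -0.6143  0.2225] F [-0.9  0.  -0.8] g 8.697
x [-0.  0. -1.] z [ 0.327 -0.945 -0.   ] q [ 1.25  0.32 -0.07  1.45  0.02  1.37 -0.06]
```

```bash
python3 -m handwheel '[{"xyz":[1,1,3],"angular":[0,0,-2]},{"xyz":[1.7,3.4,1],"angular":[0,0,-2]},{"xyz":[1.7,3.6,0],"angular":[0,0,-2]},{"xyz":[1.7,3.6,0],"angular":[0,0,-2]},{"xyz":[1.7,3.6,0],"angular":[0,0,-2]}]' 5; python3 -m handwheel '[{"xyz":[1.7,3.6,0],"angular":[0,0,0]},{"xyz":[1.7,3.6,0],"angular":[0,0,0]},{"xyz":[1.7,3.6,0],"angular":[0,0,0]},{"xyz":[1.7,3.6,0],"angular":[0,0,0]},{"xyz":[1.7,3.6,0],"angular":[0,0,0]}]'
python3 -c "
from h import *
st()"
```

```text
time: 0.87
position: [0.2833, -0.465, 0.2612]
tool_rot: [1.109, 1.272, -1.114]
ft_force: [0.6, 0.1, 0.5]
grip_width: 0.709
time: 1.28
position: [0.3706, -0.2762, 0.2627]
tool_rot: [1.109, 1.265, -1.118]
ft_force: [0.8, 0.7, 1.0]
grip_width: 0.577
t 1.28 tcp [ 0.3706 -0.2762  0.2627] F [0.8 0.7 1. ] g 5.016
x [-0.002 -0.005 -1.   ] z [ 0.129 -0.992  0.005] q [ 0.93 -0.09 -0.33  1.82 -0.02  1.4  -0.83]
```

```bash
python3 -m handwheel '[{"xyz":[1.8,3.7,0],"angular":[0,0,0.8]},{"xyz":[1.8,3.7,0],"angular":[0,0,0.8]},{"xyz":[1.8,3.7,0],"angular":[0,0,0]},{"xyz":[1.8,3.7,0],"angular":[0,0,0]},{"xyz":[1.8,3.7,0],"angular":[0,0,0]}]';python3 -m handwheel '[{"xyz":[1.6,3.3,0],"angular":[0,0,0]},{"xyz":[0,0,0],"angular":[0,0,0]}]'
python3 -c "
from h import *
st(); save('wrist','pics/w1.png')"
```

```text
time: 1.7
position: [0.4598, -0.0879, 0.2648]
tool_rot: [1.086, 1.27, -1.096]
ft_force: [1.0, 0.1, 0.2]
grip_width: 0.574
time: 1.87
position: [0.4787, -0.0435, 0.2661]
tool_rot: [1.08, 1.273, -1.083]
ft_force: [-0.2, 0.3, 0.4]
grip_width: 0.57
t 1.87 tcp [ 0.4787 -0.0435  0.2661] F [-0.2  0.3  0.4] g 4.959
x [ 0.007 -0.008 -1.   ] z [ 0.169 -0.986  0.009] q [ 0.7  -0.05 -0.64  1.77 -0.02  1.4  -1.34]
```

View pics/w1.png

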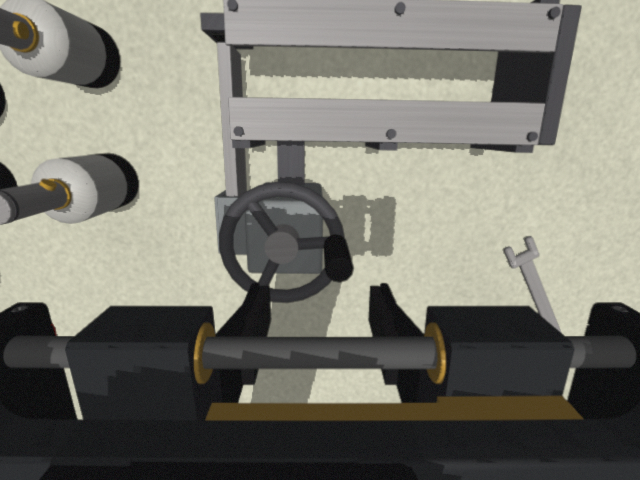

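```bash
python3 -c "
from h import *
d=get_image('wrist')
print(onz(d,[[341,265]],.206),onz(d,[[282,244]],.15))"
python3 -m handwheel '[{"xyz":[-0.2,-1.4,0],"angular":[0,0,0]},{"xyz":[0,0,-3],"angular":[0,0,0]}]';python3 -c "
from h import *
st()"
```

```text
[[ 0.47809258 -0.0616555   0.206     ]] [[ 0.46775756 -0.018283    0.15      ]]
time: 2.13
position: [0.4776, -0.0676, 0.2403]
tool_rot: [1.083, 1.259, -1.089]
ft_force: [1.1, -0.3, -0.4]
grip_width: 0.578
t 2.13 tcp [ 0.4776 -0.0676  0.2403] F [ 1.1 -0.3 -0.4] g 5.027
x [ 0.014 -0.016 -1.   ] z [ 0.161 -0.987  0.018] q [ 0.71 -0.04 -0.61  1.82 -0.01  1.34 -1.31]
```

```bash
python3 -m handwheel '[{"xyz":[0,0.8,-2],"angular":[0,0,0]},{"xyz":[0,0,0],"angular":[0,0,0]}]';python3 -c "
from h import *
st()"
```

```text
time: 2.3
position: [0.4739, -0.0642, 0.2156]
tool_rot: [1.086, 1.261, -1.099]
ft_force: [0.1, -0.1, -0.2]
grip_width: 0.571
t 2.30 tcp [ 0.4739 -0.0642  0.2156] F [ 0.1 -0.1 -0.2] g 4.970
x [ 0.007 -0.017 -1.   ] z [ 0.153 -0.988  0.018] q [ 0.71 -0.03 -0.62  1.86 -0.    1.3  -1.33]
```

```bash
python3 -m handwheel '[{"xyz":[0.2,0.5,-2],"angular":[0,0,0]},{"xyz":[0.1,0.2,-2],"angular":[0,0,0]},{"xyz":[0,0,0],"angular":[0,0,0]}]';python3 -c "
from h import *
st();save('wrist','pics/w2.png')"
```

```text
time: 2.55
position: [0.476, -0.0638, 0.1762]
tool_rot: [1.09, 1.255, -1.107]
ft_force: [-0.1, -0.3, -0.6]
grip_width: 0.576
t 2.55 tcp [ 0.476  -0.0638  0.1762] F [-0.1 -0.3 -0.6] g 5.014
x [ 0.008 -0.02  -1.   ] z [ 0.144 -0.989  0.021] q [ 0.7   0.01 -0.63  1.91  0.02  1.22 -1.37]
```

View pics/w2.png

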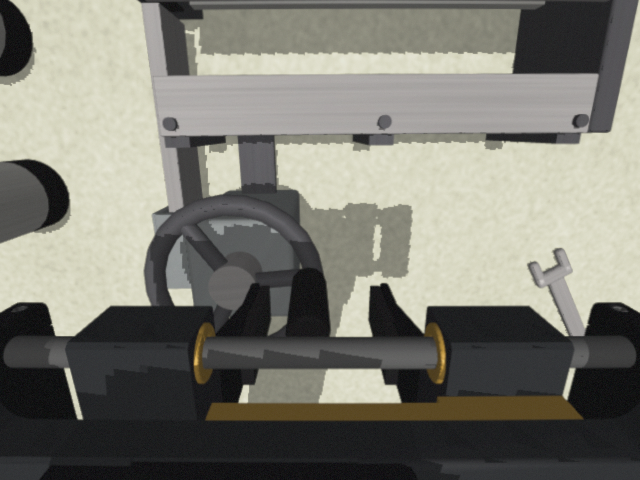

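```bash
python3 -m handwheel '[{"xyz":[0,0.5,-0.5],"angular":[0,0,0]},{"xyz":[0,0,0],"angular":[0,0,0]},{"xyz":[0,0,0],"angular":[0,0,0]},{"xyz":[0,0,0],"angular":[0,0,0]},{"xyz":[0,0,0],"angular":[0,0,0]}]' 1.0 20;python3 -c "
from h import *
st();save('wrist','pics/w3.png')"
```

```text
time: 3.02
position: [0.479, -0.0606, 0.1781]
tool_rot: [1.096, 1.246, -1.106]
ft_force: [-0.6, 9.3, -4.4]
grip_width: 0.276
t 3.02 tcp [ 0.479  -0.0606  0.1781] F [-0.6  9.3 -4.4] g 2.397
x [ 0.015 -0.021 -1.   ] z [ 0.14  -0.99   0.023] q [ 0.7   0.   -0.64  1.91  0.02  1.22 -1.38]
```

View pics/w3.png

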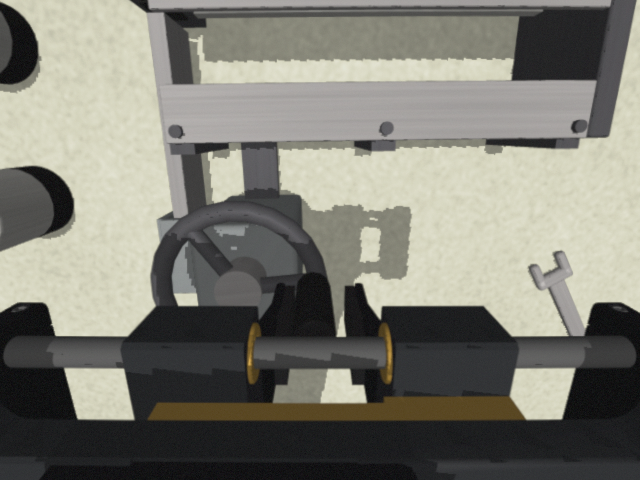

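```bash
python3 -m handwheel '[{"xyz":[0,0.5,-0.5],"angular":[0,0,0]},{"xyz":[0,0.2,0],"angular":[0,0,0]},{"xyz":[0,0,0],"angular":[0,0,0]},{"xyz":[0,0,0],"angular":[0,0,0]},{"xyz":[0,0,0],"angular":[0,0,0]}]';python3 -c "
from h import *
st()"
```

```text
time: 3.48
position: [0.4828, -0.0566, 0.1775]
tool_rot: [1.096, 1.234, -1.103]
ft_force: [0.5, -0.5, -2.4]
grip_width: 0.227
t 3.48 tcp [ 0.4828 -0.0566  0.1775] F [ 0.5 -0.5 -2.4] g 1.975
x [ 0.025 -0.027 -0.999] z [ 0.138 -0.99   0.03 ] q [ 0.69  0.   -0.64  1.91  0.03  1.2  -1.39]
```

```bash
cat > wind.py <<'E'
import sys
from h import *
C=np.array([.4685,-.0155]); r=.0445
def sug(step=30,n=5,off=0):
    s=st(); p=s["position"]; th=np.arctan2(*(p[:2]-C)[::-1]); print("theta %.1f rad-err %.1f mm"%(np.degrees(th),1000*(np.linalg.norm(p[:2]-C)-r)))
    A=R.from_rotvec(s["tool_rot"]).as_matrix()
    want=np.column_stack([[0,0,-1],np.cross([.157,-.988,0],[0,0,-1]),[.157,-.988,0]])
    e=np.degrees((R.from_matrix(want)*R.from_matrix(A).inv()).as_rotvec())
    print("rot err deg",np.round(e,1))
    cur=p[:2]
    for k in range(1,n+1):
        a=th+np.radians(step*k); t=C+r*np.array([np.cos(a),np.sin(a)]); print(np.round(100*(t-cur),1)); cur=t
if __name__=="__main__": sug(float(sys.argv[1]),int(sys.argv[2]))
E
python3 wind.py 25 5
```

```text
t 3.48 tcp [ 0.4828 -0.0566  0.1775] F [ 0.5 -0.5 -2.4] g 1.975
x [ 0.025 -0.027 -0.999] z [ 0.138 -0.99   0.03 ] q [ 0.69  0.   -0.64  1.91  0.03  1.2  -1.39]
theta -70.8 rad-err -1.0 mm
rot err deg [1.5 1.4 1. ]
[1.7 0.9]
[1.1 1.6]
[0.3 1.9]
[-0.6  1.8]
[-1.3  1.4]
```

```bash
python3 -m handwheel '[{"xyz":[1.5,0.8,-0.3],"angular":[1,1,0.5]},{"xyz":[1.1,1.6,0],"angular":[0.5,0.4,0.5]},{"xyz":[0.3,1.9,0],"angular":[0,0,0]}]'; python3 wind.py 30 5
```

```text
time: 3.73
position: [0.5123, -0.0247, 0.1772]
tool_rot: [1.09, 1.264, -1.108]
ft_force: [9.7, -9.9, -13.3]
grip_width: 0.224
t 3.73 tcp [ 0.5123 -0.0247  0.1772] F [  9.7  -9.9 -13.3] g 1.950
x [ 0.001 -0.015 -1.   ] z [ 0.146 -0.989  0.015] q [ 0.63  0.1  -0.68  1.83  0.08  1.24 -1.49]
theta -11.8 rad-err 0.2 mm
rot err deg [0.8 0.  0.6]
[-0.1  2.3]
[-1.3  1.9]
[-2.1  1. ]
[-2.3 -0.1]
[-1.9 -1.3]
```

```bash
python3 -m handwheel '[{"xyz":[-0.1,2.3,0],"angular":[0.5,0,0.5]},{"xyz":[-1.3,1.9,0],"angular":[0,0,0]},{"xyz":[-2.1,1.0,0],"angular":[0,0,0]},{"xyz":[-2.3,-0.1,0],"angular":[0,0,0]}]'; python3 wind.py 30 5
```

```text
time: 4.07
position: [0.4679, 0.0311, 0.1772]
tool_rot: [1.109, 1.261, -1.072]
ft_force: [3.9, 5.4, -4.5]
grip_width: 0.223
t 4.07 tcp [0.4679 0.0311 0.1772] F [ 3.9  5.4 -4.5] g 1.939
x [ 0.028  0.005 -1.   ] z [ 0.156 -0.988 -0.001] q [ 0.62 -0.04 -0.71  1.94 -0.03  1.2  -1.5 ]
theta 90.7 rad-err 2.1 mm
rot err deg [-0.3  1.6  0.1]
[-2.2 -0.8]
[-1.6 -1.6]
[-0.6 -2.2]
[ 0.6 -2.2]
[ 1.6 -1.6]
```

```bash
python3 -m handwheel '[{"xyz":[-2.2,-0.8,0],"angular":[0,1,0]},{"xyz":[-1.6,-1.6,0],"angular":[0,0.5,0]},{"xyz":[-0.6,-2.2,0],"angular":[0,0,0]},{"xyz":[0.6,-2.2,0],"angular":[0,0,0]}]'; python3 wind.py 30 5
```

```text
time: 4.4
position: [0.4264, -0.0272, 0.177]
tool_rot: [1.089, 1.29, -1.072]
ft_force: [-7.8, 4.4, 4.3]
grip_width: 0.223
t 4.40 tcp [ 0.4264 -0.0272  0.177 ] F [-7.8  4.4  4.3] g 1.939
x [ 0.004  0.01  -1.   ] z [ 0.173 -0.985 -0.009] q [ 0.68 -0.13 -0.62  2.01 -0.09  1.23 -1.3 ]
theta -164.5 rad-err -0.8 mm
rot err deg [-0.6  0.2 -0.9]
[ 1.1 -2. ]
[ 2.  -1.1]
[2.3 0. ]
[2.  1.2]
[1.1 2. ]
```

Tracking is good, so I'll move on to 5-row calls.

```bash
python3 -m handwheel '[{"xyz":[1.1,-2,0],"angular":[-0.5,0,-0.5]},{"xyz":[2,-1.1,0],"angular":[0,0,0]},{"xyz":[2.3,0,0],"angular":[0,0,0]},{"xyz":[2,1.2,0],"angular":[0,0,0]},{"xyz":[1.1,2,0],"angular":[0,0,0]}]'; python3 wind.py 30 5
```

```text
time: 4.82
position: [0.5071, -0.037, 0.1772]
tool_rot: [1.088, 1.278, -1.106]
ft_force: [2.8, -10.0, -5.0]
grip_width: 0.221
t 4.82 tcp [ 0.5071 -0.037   0.1772] F [  2.8 -10.   -5. ] g 1.927
x [-0.008 -0.008 -1.   ] z [ 0.151 -0.989  0.006] q [ 0.64  0.09 -0.65  1.83  0.07  1.24 -1.45]
theta -29.1 rad-err -0.3 mm
rot err deg [ 0.4 -0.4  0.3]
[0.6 2.2]
[-0.6  2.2]
[-1.7  1.6]
[-2.2  0.6]
[-2.2 -0.6]
```

```bash
python3 -m handwheel '[{"xyz":[0.6,2.2,0],"angular":[0,0,0]},{"xyz":[-0.6,2.2,0],"angular":[0,0,0]},{"xyz":[-1.7,1.6,0],"angular":[0,0,0]},{"xyz":[-2.2,0.6,0],"angular":[0,0,0]},{"xyz":[-2.2,-0.6,0],"angular":[0,0,0]}]'; python3 wind.py 30 5
```

```text
time: 5.23
position: [0.4607, 0.0301, 0.1774]
tool_rot: [1.107, 1.267, -1.08]
ft_force: [2.6, 7.9, -2.6]
grip_width: 0.219
t 5.23 tcp [0.4607 0.0301 0.1774] F [ 2.6  7.9 -2.6] g 1.902
x [ 0.018  0.006 -1.   ] z [ 0.153 -0.988 -0.003] q [ 0.6  -0.05 -0.69  1.95 -0.04  1.21 -1.49]
theta 99.7 rad-err 1.8 mm
rot err deg [-0.3  1.1  0.2]
[-2.1 -1.1]
[-1.3 -1.9]
[-0.2 -2.3]
[ 1.  -2.1]
[ 1.9 -1.3]
```

```bash
python3 -m handwheel '[{"xyz":[-2.1,-1.1,0],"angular":[0,1,0]},{"xyz":[-1.3,-1.9,0],"angular":[0,0,0]},{"xyz":[-0.2,-2.3,0],"angular":[0,0,0]},{"xyz":[1,-2.1,0],"angular":[0,0,0]},{"xyz":[1.9,-1.3,0],"angular":[0,0,0]}]'; python3 wind.py 30 5
```

```text
time: 5.65
position: [0.4419, -0.0495, 0.1772]
tool_rot: [1.083, 1.3, -1.088]
ft_force: [-10.5, -4.5, 7.3]
grip_width: 0.227
t 5.65 tcp [ 0.4419 -0.0495  0.1772] F [-10.5  -4.5   7.3] g 1.976
x [-0.013  0.007 -1.   ] z [ 0.17  -0.985 -0.009] q [ 0.67 -0.07 -0.59  1.96 -0.04  1.25 -1.3 ]
theta -128.0 rad-err -1.3 mm
rot err deg [-0.4 -0.8 -0.7]
[ 2. -1.]
[2.3 0.3]
[1.8 1.4]
[0.9 2.1]
[-0.3  2.3]
```

```bash
python3 -m handwheel '[{"xyz":[2,-1,0],"angular":[0,-0.5,-0.5]},{"xyz":[2.3,0.3,0],"angular":[0,0,0]},{"xyz":[1.8,1.4,0],"angular":[0,0,0]},{"xyz":[0.9,2.1,0],"angular":[0,0,0]},{"xyz":[-0.3,2.3,0],"angular":[0,0,0]}]'; python3 wind.py 30 5
```

```text
time: 6.07
position: [0.5126, -0.0124, 0.1778]
tool_rot: [1.1, 1.276, -1.108]
ft_force: [16.4, -6.5, -15.5]
grip_width: 0.224
t 6.07 tcp [ 0.5126 -0.0124  0.1778] F [ 16.4  -6.5 -15.5] g 1.945
x [-0.005 -0.002 -1.   ] z [ 0.142 -0.99   0.002] q [ 0.59  0.1  -0.65  1.82  0.07  1.24 -1.51]
theta 4.0 rad-err -0.3 mm
rot err deg [ 0.1 -0.3  0.9]
[-0.7  2.2]
[-1.7  1.5]
[-2.3  0.4]
[-2.2 -0.7]
[-1.5 -1.7]
```

```bash
python3 -m handwheel '[{"xyz":[-0.7,2.2,0],"angular":[0,0,0.9]},{"xyz":[-1.7,1.5,0],"angular":[0,0,0]},{"xyz":[-2.3,0.4,0],"angular":[0,0,0]},{"xyz":[-2.2,-0.7,0],"angular":[0,0,0]},{"xyz":[-1.5,-1.7,0],"angular":[0,0,0]}]'; python3 wind.py 30 5
```

```text
time: 6.48
position: [0.4372, 0.0182, 0.1776]
tool_rot: [1.098, 1.284, -1.064]
ft_force: [0.1, 9.7, -0.7]
grip_width: 0.221
t 6.48 tcp [0.4372 0.0182 0.1776] F [ 0.1  9.7 -0.7] g 1.926
x [ 0.014  0.014 -1.   ] z [ 0.171 -0.985 -0.012] q [ 0.61 -0.11 -0.65  2.   -0.09  1.22 -1.41]
theta 132.8 rad-err 1.5 mm
rot err deg [-0.8  0.8 -0.8]
[-1.1 -2.1]
[-0.1 -2.3]
[ 1.1 -2. ]
[ 2.  -1.2]
[ 2.3 -0.1]
```

```bash
python3 -m handwheel '[{"xyz":[-1.1,-2.1,0],"angular":[-0.5,0.5,-0.5]},{"xyz":[-0.1,-2.3,0],"angular":[0,0,0]},{"xyz":[1.1,-2,0],"angular":[0,0,0]}]'; python3 wind.py 10 5
```

```text
time: 6.73
position: [0.4305, -0.0378, 0.1774]
tool_rot: [1.088, 1.294, -1.073]
ft_force: [-6.2, 3.2, 5.1]
grip_width: 0.218
t 6.73 tcp [ 0.4305 -0.0378  0.1774] F [-6.2  3.2  5.1] g 1.896
x [ 0.001  0.012 -1.   ] z [ 0.174 -0.985 -0.011] q [ 0.65 -0.11 -0.57  2.   -0.08  1.24 -1.29]
theta -149.6 rad-err -0.5 mm
rot err deg [-0.7  0.  -1. ]
[ 0.4 -0.7]
[ 0.6 -0.5]
[ 0.6 -0.4]
[ 0.7 -0.3]
[ 0.8 -0.2]
```

```bash
python3 -m handwheel '[{"xyz":[0.7,-0.9,0],"angular":[-0.5,0,-0.5]},{"xyz":[0.8,-0.6,0],"angular":[0,0,0]},{"xyz":[0.8,-0.4,0],"angular":[0,0,0]},{"xyz":[0.6,-0.1,0],"angular":[0,0,0]}]'; python3 wind.py 10 3
```

```text
time: 7.07
position: [0.4596, -0.0579, 0.1775]
tool_rot: [1.09, 1.288, -1.087]
ft_force: [-2.7, -1.4, 0.5]
grip_width: 0.223
t 7.07 tcp [ 0.4596 -0.0579  0.1775] F [-2.7 -1.4  0.5] g 1.943
x [-0.003  0.005 -1.   ] z [ 0.163 -0.987 -0.005] q [ 0.66 -0.03 -0.57  1.93 -0.02  1.23 -1.31]
theta -101.9 rad-err -1.2 mm
rot err deg [-0.3 -0.2 -0.4]
[ 0.7 -0.2]
[0.8 0. ]
[0.8 0.2]
```

```bash
python3 -m handwheel '[{"xyz":[0.8,0,0],"angular":[0,0,0]},{"xyz":[0.8,0,0],"angular":[0,0,0]},{"xyz":[0.5,0,0],"angular":[0,0,0]}]'; python3 wind.py 10 3
```

```text
time: 7.32
position: [0.4643, -0.0578, 0.1764]
tool_rot: [1.07, 1.323, -1.118]
ft_force: [-13.9, 1.1, 9.3]
grip_width: 0.224
t 7.32 tcp [ 0.4643 -0.0578  0.1764] F [-13.9   1.1   9.3] g 1.946
x [-0.049  0.004 -0.999] z [ 0.163 -0.987 -0.012] q [ 0.65  0.03 -0.58  1.89  0.01  1.28 -1.35]
theta -95.7 rad-err -2.0 mm
rot err deg [-0.2 -2.8 -0.3]
[ 0.8 -0.2]
[0.8 0.1]
[0.7 0.3]
```

```bash
python3 -m handwheel '[{"xyz":[0.6,0,0],"angular":[0,0,0]},{"xyz":[0,0,0],"angular":[0,-2.5,0]},{"xyz":[0,0,0],"angular":[0,0,0]},{"xyz":[0,0,0],"angular":[0,0,0]},{"xyz":[0,0,0],"angular":[0,0,0]}]' 5;python3 -m handwheel '[{"xyz":[0,0,3],"angular":[0,0,0]},{"xyz":[0,0,4],"angular":[0,0,0]},{"xyz":[0,0,4],"angular":[0,0,0]},{"xyz":[0,0,2],"angular":[0,0,0]}]'; python3 -c "
from h import *
st();d=save('top','pics/t2.png',(90,120,420,360),2.4)
s=save('scene','pics/s2.png')"
```

```text
time: 7.73
position: [0.4738, -0.0573, 0.1775]
tool_rot: [1.085, 1.288, -1.087]
ft_force: [-0.3, 0.1, 0.4]
grip_width: 0.514
time: 8.07
position: [0.4707, -0.057, 0.3072]
tool_rot: [1.082, 1.3, -1.094]
ft_force: [0.4, -0.3, 0.4]
grip_width: 0.571
t 8.07 tcp [ 0.4707 -0.057   0.3072] F [ 0.4 -0.3  0.4] g 4.963
x [-0.016  0.004 -1.   ] z [ 0.166 -0.986 -0.007] q [ 0.66 -0.06 -0.56  1.7  -0.03  1.51 -1.3 ]
```

View pics/t2.png

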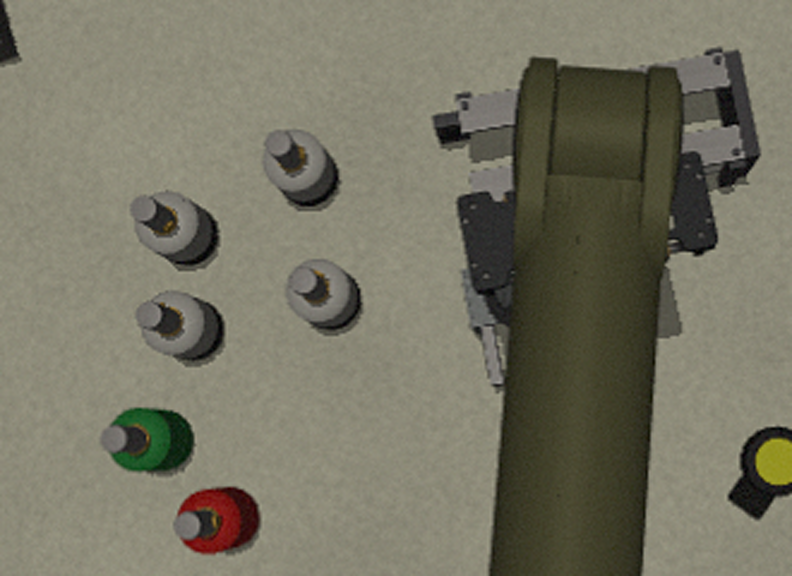

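View pics/s2.png

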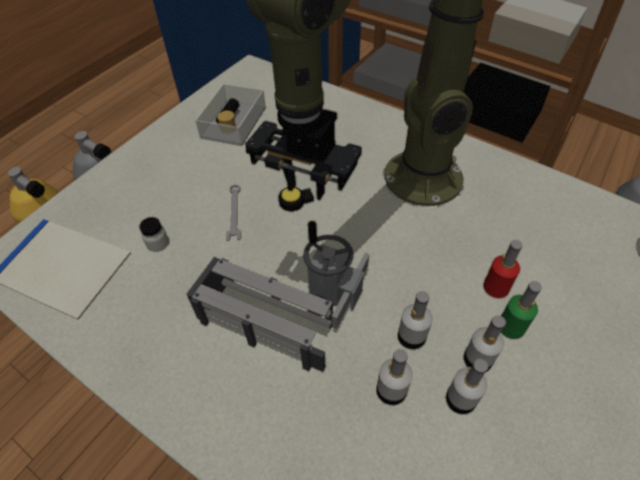

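```bash
python3 -c "
from h import *
d=get_image('top');s=get_image('scene')
t=[*r2w([-.23,.010]),.07]; print(proj(d,t),'tail px seen 297,280')
a=np.radians(189+71.6);w=r2w([-.14,-.047]);print(proj(s,[*(w+.045*np.array([np.cos(a),np.sin(a)])),.206]))
im=s['pixels'];cv2.imwrite('pics/s2a.png',cv2.resize(im[210:370,270:400],None,fx=4,fy=3.7,interpolation=cv2.INTER_CUBIC))
im=d['pixels'];cv2.imwrite('pics/t2a.png',cv2.resize(im[220:300,260:320],None,fx=7,fy=7,interpolation=cv2.INTER_CUBIC))
"
```

```text
[[297.75525175 280.48012862]] tail px seen 297,280
[[311.11407902 222.55462675]]
```

View pics/s2a.png

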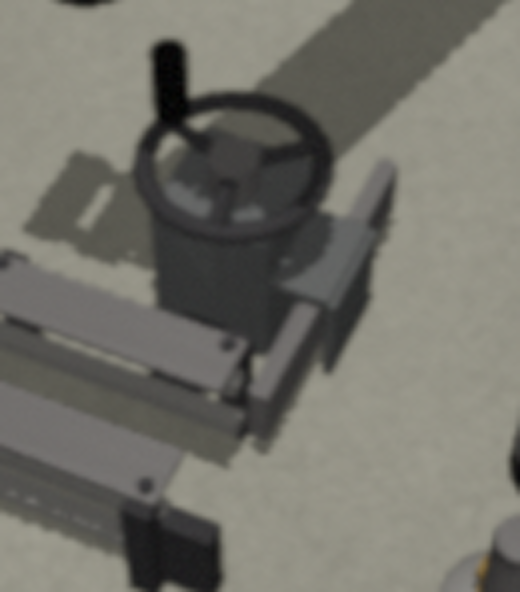

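View pics/t2a.png

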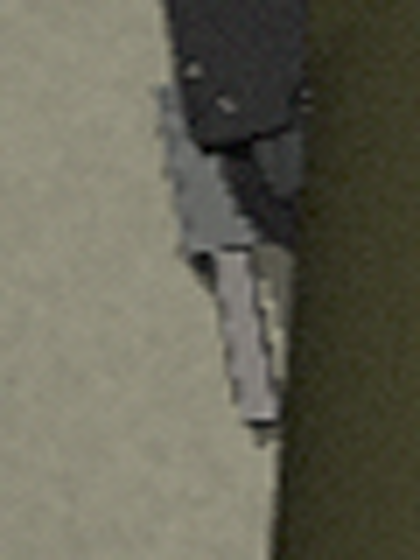

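```bash
python3 -m handwheel '[{"xyz":[1.6,3.6,-0.5],"angular":[0,-0.5,0]},{"xyz":[1.6,3.6,-0.5],"angular":[0,0,0]},{"xyz":[1.6,3.6,-0.5],"angular":[0,0,0]},{"xyz":[1.6,3.6,-0.5],"angular":[0,0,0]},{"xyz":[1.6,3.6,-0.5],"angular":[0,0,0]}]' 6;python3 -m handwheel '[{"xyz":[1.6,3.6,-1],"angular":[0,0,0]},{"xyz":[1.6,3.6,-1],"angular":[0,0,0]},{"xyz":[0.5,1.5,0],"angular":[0,0,0]},{"xyz":[0,0,0],"angular":[0,0,0]}]';python3 -c "
from h import *
st();save('wrist','pics/w4.png')"
```

```text
time: 8.68
position: [0.5479, 0.1158, 0.2701]
tool_rot: [1.094, 1.288, -1.119]
ft_force: [1.7, -0.5, -0.2]
grip_width: 0.687
time: 9.02
position: [0.582, 0.2148, 0.2387]
tool_rot: [1.082, 1.306, -1.119]
ft_force: [-0.9, 0.4, 0.2]
grip_width: 0.69
t 9.02 tcp [0.582  0.2148 0.2387] F [-0.9  0.4  0.2] g 6.003
x [-0.035  0.002 -0.999] z [ 0.152 -0.988 -0.007] q [ 0.22  0.37 -0.79  1.45  0.24  1.45 -1.99]
```

View pics/w4.png

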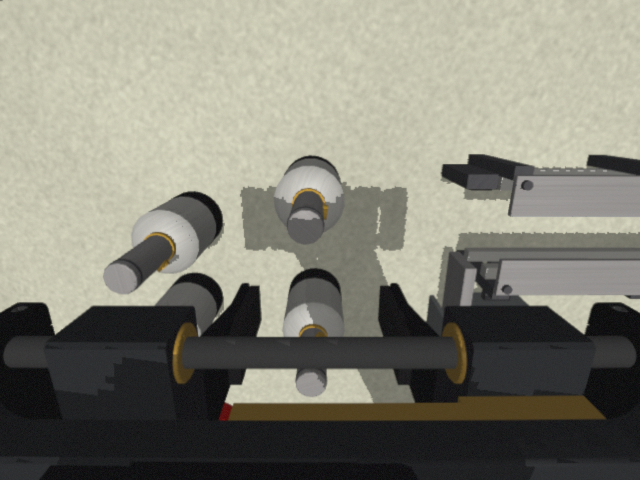

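```bash
python3 -c "
from h import *
d=get_image('wrist')
print(onz(d,[[305,227],[122,277],[313,383]],.165))
d=get_image('top');s=get_image('scene')
P=[[.5974,.2283,.165],[.536,.357,.165],[.435,.350,.165],[.465,.205,.165]]
print(proj(d,P));save('top','pics/t3.png',(120,160,250,360),3)"
python3 -m handwheel '[{"xyz":[1.4,1.2,0],"angular":[0,-2,0]},{"xyz":[0,0,0],"angular":[0,0,0]},{"xyz":[0,0,0],"angular":[0,0,0]}]';python3 -c "
from h import *
st()"
```

```text
[[0.59757728 0.22664196 0.165     ]
 [0.53981666 0.35231319 0.165     ]
 [0.46788106 0.20203486 0.165     ]]
[[205.66510313 178.7796137 ]
 [149.30663173 206.78140109]
 [151.91355095 250.94343146]
 [215.97598407 236.15015138]]
time: 9.52
position: [0.5992, 0.2129, 0.2434]
tool_rot: [1.108, 1.258, -1.108]
ft_force: [0.1, -0.1, 0.6]
grip_width: 0.688
t 9.52 tcp [0.5992 0.2129 0.2434] F [ 0.1 -0.1  0.6] g 5.987
x [ 0.009 -0.007 -1.   ] z [ 0.134 -0.991  0.008] q [ 0.21  0.37 -0.78  1.44  0.27  1.43 -2.01]
```

```bash
python3 -m handwheel '[{"xyz":[0,1,-2],"angular":[0,0,0.4]},{"xyz":[0,1,-2],"angular":[0,0,0.4]},{"xyz":[0,0.4,-1],"angular":[0,0,0.4]}]';python3 -c "
from h import *
st()"
```

```text
time: 9.77
position: [0.6021, 0.231, 0.1974]
tool_rot: [1.101, 1.255, -1.094]
ft_force: [-0.2, -0.8, -0.4]
grip_width: 0.689
t 9.77 tcp [0.6021 0.231  0.1974] F [-0.2 -0.8 -0.4] g 5.996
x [ 0.017 -0.009 -1.   ] z [ 0.145 -0.989  0.012] q [ 0.17  0.41 -0.77  1.49  0.31  1.35 -2.05]
```

```bash
python3 -m handwheel '[{"xyz":[-0.4,-0.5,-2],"angular":[0.5,1,0.2]},{"xyz":[-0.2,-0.2,-2],"angular":[0,0,0.2]},{"xyz":[-0.1,0,-2],"angular":[0,0,0]},{"xyz":[0,0,-1],"angular":[0,0,0]}]';python3 -c "
from h import *
st();save('wrist','pics/w5.png')"
```

```text
time: 10.1
position: [0.5951, 0.2198, 0.1271]
tool_rot: [1.096, 1.274, -1.098]
ft_force: [-1.3, 0.3, -0.8]
grip_width: 0.686
t 10.10 tcp [0.5951 0.2198 0.1271] F [-1.3  0.3 -0.8] g 5.967
x [ 0.001 -0.003 -1.   ] z [ 0.15  -0.989  0.003] q [ 0.19  0.45 -0.76  1.59  0.33  1.23 -2.05]
```

View pics/w5.png

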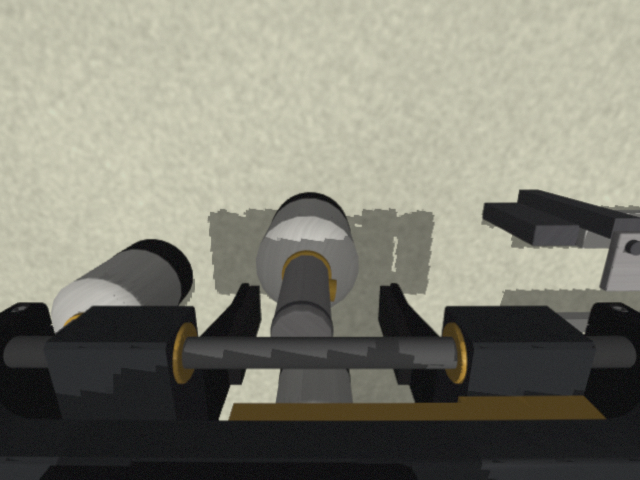

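```bash
python3 -m handwheel '[{"xyz":[0.2,0.7,-0.2],"angular":[0,0,0]},{"xyz":[0,0.3,0],"angular":[0,0,0]},{"xyz":[0,0,0],"angular":[0,0,0]},{"xyz":[0,0,0],"angular":[0,0,0]},{"xyz":[0,0,0],"angular":[0,0,0]}]' 2.0 25;python3 -m handwheel '[{"xyz":[0,0,0],"angular":[0,0,0]},{"xyz":[0,0,0],"angular":[0,0,0]},{"xyz":[0,0,0],"angular":[0,0,0]},{"xyz":[0,0,0],"angular":[0,0,0]}]';python3 -c "
from h import *
s=st();print(w2r(s['position'])*1000)"
```

```text
time: 10.57
position: [0.599, 0.2301, 0.1277]
tool_rot: [1.099, 1.272, -1.098]
ft_force: [-0.1, 0.1, -0.3]
grip_width: 0.394
time: 10.9
position: [0.5995, 0.23, 0.1287]
tool_rot: [1.099, 1.27, -1.097]
ft_force: [-0.2, -0.7, -2.1]
grip_width: 0.292
t 10.90 tcp [0.5995 0.23   0.1287] F [-0.2 -0.7 -2.1] g 2.541
x [ 0.005 -0.002 -1.   ] z [ 0.148 -0.989  0.003] q [ 0.17  0.46 -0.75  1.57  0.34  1.24 -2.07]
[ 33.02597612 173.9865184 ]
```

```bash
python3 -m handwheel '[{"xyz":[-0.6,-2.5,-0.1],"angular":[0,0,0]},{"xyz":[-0.6,-3,0],"angular":[0,0,0]},{"xyz":[-0.4,-3,0],"angular":[0,0,0]},{"xyz":[0,-1,0],"angular":[0,0,0]},{"xyz":[0,0,0],"angular":[0,0,0]}]';python3 -c "
from h import *
s=st();print(w2r(s['position'])*1000)
save('wrist','pics/w6.png');save('scene','pics/s6.png',(270,200,470,350),4)"
```

```text
time: 11.32
position: [0.582, 0.1407, 0.1289]
tool_rot: [1.104, 1.279, -1.084]
ft_force: [-0.2, -0.1, -3.3]
grip_width: 0.292
t 11.32 tcp [0.582  0.1407 0.1289] F [-0.2 -0.1 -3.3] g 2.540
x [ 0.008  0.009 -1.   ] z [ 0.155 -0.988 -0.008] q [ 0.35  0.36 -0.76  1.69  0.26  1.19 -1.89]
[ 1.76878381 88.55496087]
```

View pics/w6.png

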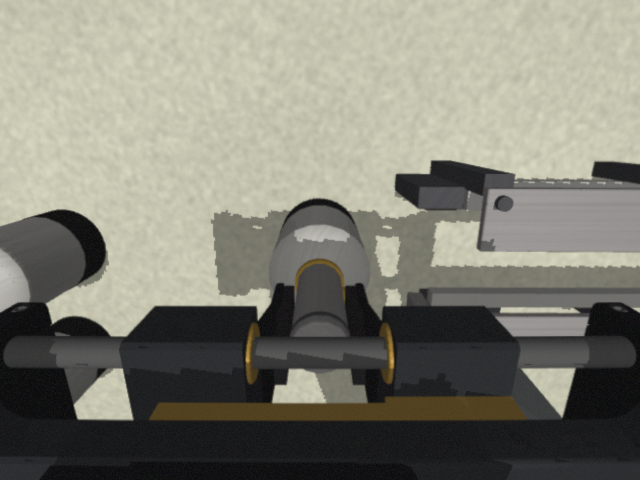

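View pics/s6.png

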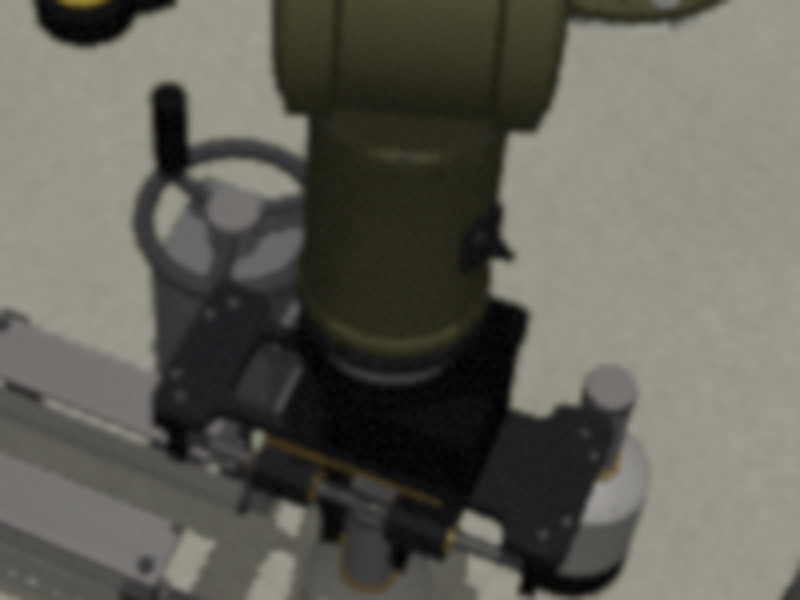

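```bash
python3 -c "
from h import *
d=get_image('wrist')
P=onz(d,[[320,326]],.165)[0];print('top',P,w2r(P)*1e3)
P=onz(d,[[320,281]],.097)[0];print('ring',P,w2r(P)*1e3)
for px,z in (((504,203),.107),((480,250),.106),((395,175),.075),((405,204),.075)):
    P=onz(d,[px],z)[0];print(px,P,w2r(P)*1e3)
"
```

```text
top [0.59058002 0.14384273 0.165     ] [10.68279973 90.28501367]
ring [0.58079329 0.14270208 0.097     ] [ 0.83833046 90.69454422]
(504, 203) [0.64423276 0.05523984 0.107     ] [49.76421319 -5.64064414]
(480, 250) [0.61690875 0.05966375 0.106     ] [23.47319468  3.01698127]
(395, 175) [0.64672488 0.10781374 0.075     ] [60.47700405 45.89052629]
(405, 204) [0.63045901 0.09787526 0.075     ] [42.85286668 38.62818534]
```

```bash
python3 -m handwheel '[{"xyz":[0.25,-2,-0.1],"angular":[-0.3,0.3,0]},{"xyz":[0.3,-2,-0.05],"angular":[-0.2,0.2,0]},{"xyz":[0.3,-2,0],"angular":[0,0,0]},{"xyz":[0.3,-2,0],"angular":[0,0,0]}]';python3 -c "
from h import *
s=st();print(w2r(s['position'])*1000)"
```

```text
time: 11.8
position: [0.5922, 0.0828, 0.1291]
tool_rot: [1.086, 1.301, -1.064]
ft_force: [-0.8, 2.0, -0.3]
grip_width: 0.292
t 11.80 tcp [0.5922 0.0828 0.1291] F [-0.8  2.  -0.3] g 2.540
x [ 0.     0.017 -1.   ] z [ 0.182 -0.983 -0.017] q [ 0.44  0.36 -0.75  1.68  0.25  1.19 -1.75]
[ 2.69402681 29.75851625]
```

```bash
python3 -m handwheel '[{"xyz":[0.2,-2.5,0],"angular":[-0.8,0,-0.6]},{"xyz":[0.35,-2.5,0],"angular":[-0.2,0,-0.4]},{"xyz":[0.38,-2.5,0],"angular":[-0.2,0,-0.3]},{"xyz":[0.4,-2.5,0],"angular":[-0.1,0,0]}]';python3 -c "
from h import *
s=st();print(w2r(s['position'])*1000)"
```

```text
time: 12.13
position: [0.6053, -0.0095, 0.1286]
tool_rot: [1.08, 1.288, -1.08]
ft_force: [2.2, 0.2, -5.2]
grip_width: 0.293
t 12.13 tcp [ 0.6053 -0.0095  0.1286] F [ 2.2  0.2 -5.2] g 2.553
x [-0.001  0.001 -1.   ] z [ 0.173 -0.985 -0.001] q [ 0.55  0.37 -0.71  1.66  0.25  1.2  -1.61]
[  1.18664916 -63.43041408]
```

```bash
python3 -m handwheel '[{"xyz":[0.42,-2.6,0],"angular":[0,0,-0.5]},{"xyz":[0.42,-2.6,0],"angular":[-0.2,0,-0.5]},{"xyz":[0.42,-2.6,0],"angular":[-0.2,0,0]},{"xyz":[0.42,-2.6,0],"angular":[-0.2,0,0]},{"xyz":[0.42,-2.6,0],"angular":[0,0,0]}]';python3 -c "
from h import *
s=st();print(w2r(s['position'])*1000)"
```

```text
time: 12.55
position: [0.6285, -0.1356, 0.1288]
tool_rot: [1.083, 1.281, -1.089]
ft_force: [0.3, 3.1, -3.9]
grip_width: 0.292
t 12.55 tcp [ 0.6285 -0.1356  0.1288] F [ 0.3  3.1 -3.9] g 2.542
x [-0.001 -0.004 -1.   ] z [ 0.165 -0.986  0.004] q [ 0.67  0.44 -0.64  1.57  0.28  1.23 -1.43]
[   4.24069069 -191.66679903]
```

```bash
python3 -m handwheel '[{"xyz":[0.15,-1.8,0],"angular":[0,0,-0.5]},{"xyz":[0.2,-1.8,0],"angular":[0,0,0]},{"xyz":[0.2,-1,0],"angular":[0,0,0]},{"xyz":[0.1,-0.8,0],"angular":[0,0,0]}]';python3 -c "
from h import *
s=st();print(w2r(s['position'])*1000)"
```

```text
time: 12.88
position: [0.6359, -0.185, 0.1292]
tool_rot: [1.099, 1.29, -1.092]
ft_force: [-6.1, 19.9, 10.5]
grip_width: 0.289
t 12.88 tcp [ 0.6359 -0.185   0.1292] F [-6.1 19.9 10.5] g 2.511
x [-0.005  0.01  -1.   ] z [ 0.155 -0.988 -0.01 ] q [ 0.71  0.48 -0.62  1.51  0.28  1.25 -1.36]
[   3.84112956 -241.57231741]
```

```bash
python3 -m handwheel '[{"xyz":[-0.03,0.2,0],"angular":[0,0,0]},{"xyz":[0,0,0],"angular":[0,0,0]},{"xyz":[0,0,0],"angular":[0,0,0]},{"xyz":[0,0,0],"angular":[0,0,0]}]' 6;python3 -m handwheel '[{"xyz":[0,0,2],"angular":[0,0,0]},{"xyz":[0,0,4],"angular":[0,0,0]},{"xyz":[0,0,4],"angular":[0,0,0]},{"xyz":[-0.7,3.9,1],"angular":[0,0,0]},{"xyz":[-0.7,3.9,0],"angular":[0,0,0]}]';python3 -c "
from h import *
s=st();print(w2r(s['position'])*1000)
d=save('top','pics/t4.png');save('wrist','pics/w7.png')"
```

```text
time: 13.22
position: [0.6373, -0.1792, 0.13]
tool_rot: [1.098, 1.292, -1.087]
ft_force: [-0.8, 0.3, 0.9]
grip_width: 0.513
time: 13.63
position: [0.6207, -0.1133, 0.2405]
tool_rot: [1.103, 1.283, -1.107]
ft_force: [0.7, 2.4, -0.3]
grip_width: 0.684
t 13.63 tcp [ 0.6207 -0.1133  0.2405] F [ 0.7  2.4 -0.3] g 5.955
x [-0.009  0.004 -1.   ] z [ 0.142 -0.99  -0.006] q [ 0.66  0.35 -0.67  1.45  0.21  1.43 -1.44]
[ 6.60420455e-02 -1.68370131e+02]
```

View pics/t4.png

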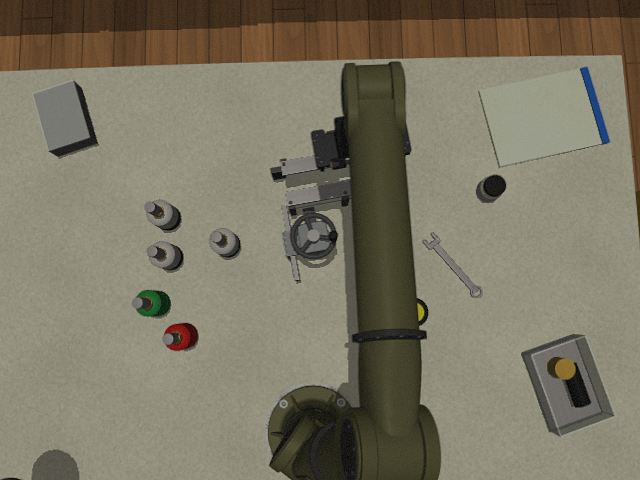

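View pics/w7.png

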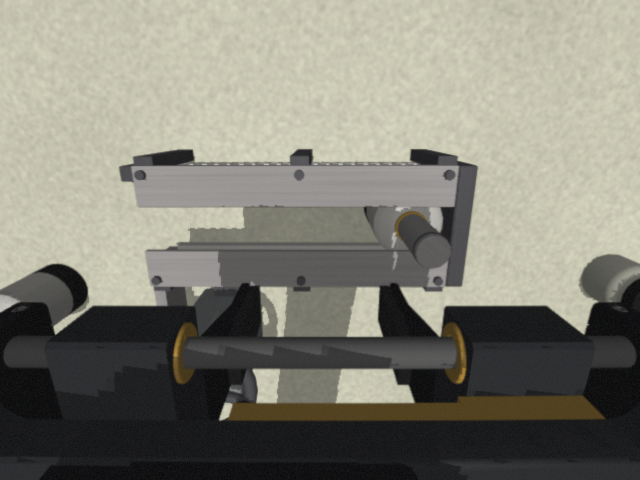

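```bash
python3 -m handwheel '[{"xyz":[-1.2,3,0.3],"angular":[0,0,0]},{"xyz":[-1.75,3.5,0],"angular":[0,0,0.5]},{"xyz":[-1.75,3.5,0],"angular":[0,0,0.5]},{"xyz":[-1.75,3.5,0],"angular":[0,0,0]},{"xyz":[-1.75,3.5,0],"angular":[0,0,0]}]' 6;python3 -m handwheel '[{"xyz":[-1.75,3.5,0],"angular":[0,0,0.5]},{"xyz":[-1.75,3.5,0],"angular":[0,0,0.5]},{"xyz":[-1.75,3.5,0],"angular":[0,0,0]}]';python3 -c "
from h import *
st();print(proj(get_image('top'),[.4655,.2045,.165]));save('wrist','pics/w8.png')"
```

```text
time: 14.15
position: [0.5379, 0.0571, 0.2423]
tool_rot: [1.088, 1.282, -1.098]
ft_force: [1.3, 0.7, -0.1]
grip_width: 0.691
time: 14.4
position: [0.483, 0.1643, 0.2425]
tool_rot: [1.075, 1.283, -1.086]
ft_force: [0.8, 0.6, -0.3]
grip_width: 0.685
t 14.40 tcp [0.483  0.1643 0.2425] F [ 0.8  0.6 -0.3] g 5.958
x [-0.002 -0.007 -1.   ] z [ 0.172 -0.985  0.007] q [ 0.47  0.07 -0.88  1.73  0.06  1.37 -1.82]
[[216.19656168 235.92441242]]
```

View pics/w8.png

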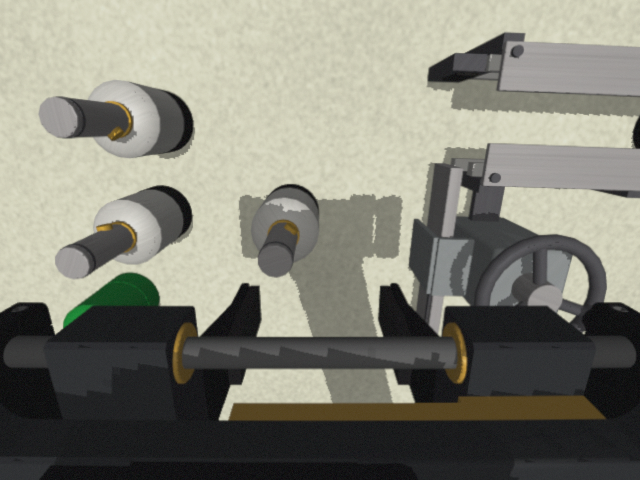

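```bash
python3 -c "
from h import *
d=get_image('wrist');print(onz(d,[[276,261],[62,117],[75,260]],.165))"
python3 -m handwheel '[{"xyz":[-0.8,2,-1],"angular":[0,0,-0.5]},{"xyz":[-0.8,2,-2],"angular":[0,0,0]},{"xyz":[-0.4,0.5,-2],"angular":[0,0,0]}]'
python3 -c "
from h import *
st()"
```

```text
[[0.46822428 0.20067154 0.165     ]
 [0.54037778 0.34993665 0.165     ]
 [0.44229285 0.34362145 0.165     ]]
time: 14.8
position: [0.4683, 0.2084, 0.196]
tool_rot: [1.086, 1.267, -1.086]
ft_force: [-0.2, 0.1, -0.3]
grip_width: 0.689
t 14.80 tcp [0.4683 0.2084 0.196 ] F [-0.2  0.1 -0.3] g 5.992
x [ 0.011 -0.01  -1.   ] z [ 0.162 -0.987  0.011] q [ 0.4   0.1  -0.92  1.8   0.1   1.27 -1.96]
```

```bash
python3 -m handwheel '[{"xyz":[-0.1,-0.3,-2],"angular":[0.6,0.6,0]},{"xyz":[-0.1,-0.2,-2],"angular":[0,0,0]},{"xyz":[0,0,-2],"angular":[0,0,0]},{"xyz":[0,0,-0.6],"angular":[0,0,0]}]';python3 -c "
from h import *
st();save('wrist','pics/w9.png')"
```

```text
time: 15.13
position: [0.4675, 0.1993, 0.1252]
tool_rot: [1.088, 1.279, -1.09]
ft_force: [0.0, -1.0, 0.1]
grip_width: 0.685
t 15.13 tcp [0.4675 0.1993 0.1252] F [ 0.  -1.   0.1] g 5.961
x [ 0.001 -0.003 -1.   ] z [ 0.161 -0.987  0.003] q [ 0.38  0.18 -0.9   1.89  0.16  1.14 -1.99]
```

View pics/w9.png

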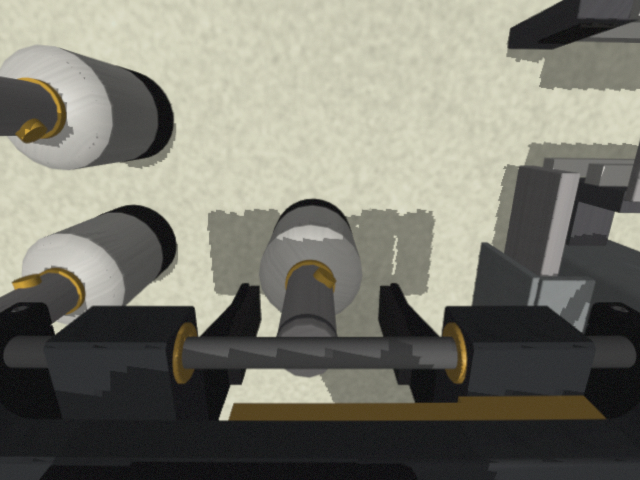

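```bash
python3 -m handwheel '[{"xyz":[0,0.4,0.2],"angular":[0,0,0]},{"xyz":[0,0.1,0],"angular":[0,0,0]},{"xyz":[0,0,0],"angular":[0,0,0]},{"xyz":[0,0,0],"angular":[0,0,0]},{"xyz":[0,0,0],"angular":[0,0,0]}]' 2.0 25;python3 -m handwheel '[{"xyz":[0,0,0],"angular":[0,0,0]},{"xyz":[0,0,0],"angular":[0,0,0]},{"xyz":[0,0,0],"angular":[0,0,0]},{"xyz":[0,0,0],"angular":[0,0,0]}]';python3 -c "
from h import *
s=st();print(w2r(s['position'])*1000)"
```

```text
time: 15.6
position: [0.4714, 0.2037, 0.1311]
tool_rot: [1.093, 1.274, -1.089]
ft_force: [-1.3, 0.3, 0.3]
grip_width: 0.394
time: 15.93
position: [0.4718, 0.2042, 0.132]
tool_rot: [1.094, 1.273, -1.087]
ft_force: [0.6, 0.3, -2.4]
grip_width: 0.286
t 15.93 tcp [0.4718 0.2042 0.132 ] F [ 0.6  0.3 -2.4] g 2.490
x [ 0.008 -0.001 -1.   ] z [ 0.158 -0.987  0.003] q [ 0.38  0.18 -0.91  1.88  0.16  1.15 -2.  ]
[-97.17840346 168.52018947]
```

```bash
python3 -m handwheel '[{"xyz":[2,-1.2,-0.1],"angular":[0,0,0]},{"xyz":[2.6,-1.5,0],"angular":[0,0,0]},{"xyz":[2.6,-1.5,0],"angular":[0,0,0]},{"xyz":[2.2,-1.3,0],"angular":[0,0,0]}]';python3 -m handwheel '[{"xyz":[0.6,-0.5,0],"angular":[0,0,0]},{"xyz":[0,0,0],"angular":[0,0,0]}]';python3 -c "
from h import *
s=st();print(w2r(s['position'])*1000);save('wrist','pics/w10.png')"
```

```text
time: 16.27
position: [0.5625, 0.1575, 0.134]
tool_rot: [1.086, 1.283, -1.075]
ft_force: [-0.8, 0.6, 3.6]
grip_width: 0.29
time: 16.43
position: [0.5723, 0.1501, 0.1342]
tool_rot: [1.093, 1.282, -1.078]
ft_force: [-2.1, 1.4, 2.3]
grip_width: 0.292
t 16.43 tcp [0.5723 0.1501 0.1342] F [-2.1  1.4  2.3] g 2.538
x [ 0.007  0.006 -1.   ] z [ 0.165 -0.986 -0.005] q [ 0.39  0.36 -0.83  1.7   0.28  1.2  -1.91]
[-6.40059624 99.28556865]
```

View pics/w10.png

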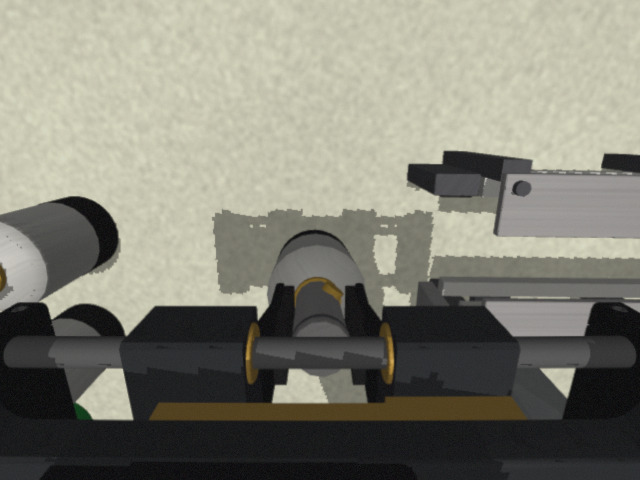

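```bash
python3 -c "
from h import *
d=get_image('wrist')
P=onz(d,[[320,299]],.097)[0];print('ring',P,w2r(P)*1e3)
P=onz(d,[[314,230+8]],.03)[0];print('foot far edge?',w2r(P)*1e3)
im=d['pixels'];cv2.imwrite('pics/w10a.png',cv2.resize(im[200:400,230:420],None,fx=4,fy=3,interpolation=cv2.INTER_CUBIC))
"
```

```text
ring [0.55633332 0.14817885 0.097     ] [-22.45889609  99.94246221]
foot far edge? [ -3.04726816 105.03181737]
```

View pics/w10a.png

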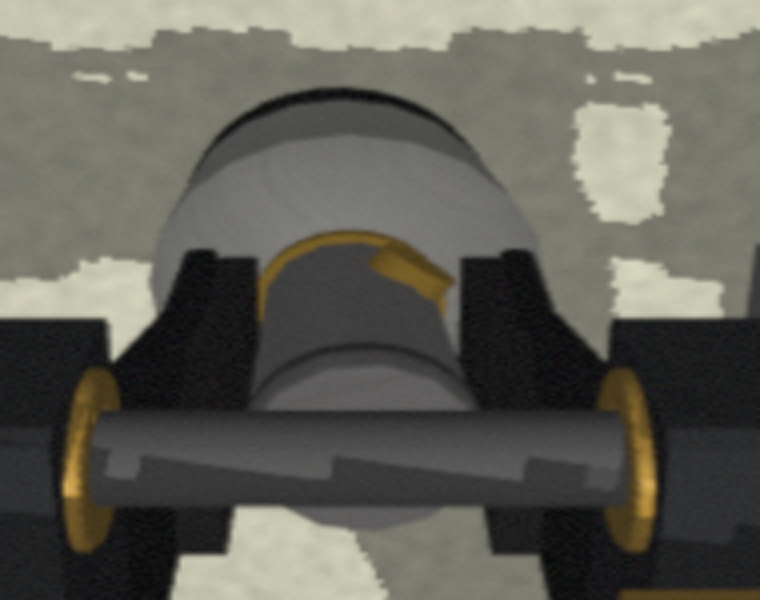

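```bash
python3 -m handwheel '[{"xyz":[0,0,-0.2],"angular":[0,0,0]},{"xyz":[0,0,-0.1],"angular":[0,0,0]},{"xyz":[0,0,0],"angular":[0,0,0]},{"xyz":[0,0,0],"angular":[0,0,0]}]' 3.2 5;python3 -m handwheel '[{"xyz":[0,0,0],"angular":[0,0,0]},{"xyz":[0,0,0],"angular":[0,0,0]},{"xyz":[0,0,0],"angular":[0,0,0]},{"xyz":[0,0,0],"angular":[0,0,0]}]';python3 -c "
from h import *
s=st();print(w2r(s['position'])*1000);d=save('wrist','pics/w11.png',(230,180,420,400),3)"
```

```text
time: 16.87
position: [0.5672, 0.1531, 0.1309]
tool_rot: [1.084, 1.282, -1.074]
ft_force: [-0.4, 0.6, -0.2]
grip_width: 0.366
time: 17.2
position: [0.5663, 0.1536, 0.1311]
tool_rot: [1.081, 1.282, -1.073]
ft_force: [0.5, -0.2, 0.1]
grip_width: 0.368
t 17.20 tcp [0.5663 0.1536 0.1311] F [ 0.5 -0.2  0.1] g 3.199
x [ 0.008  0.    -1.   ] z [ 0.176 -0.984  0.001] q [ 0.38  0.35 -0.83  1.71  0.28  1.19 -1.92]
[-11.81436856 103.69030416]
```

View pics/w11.png

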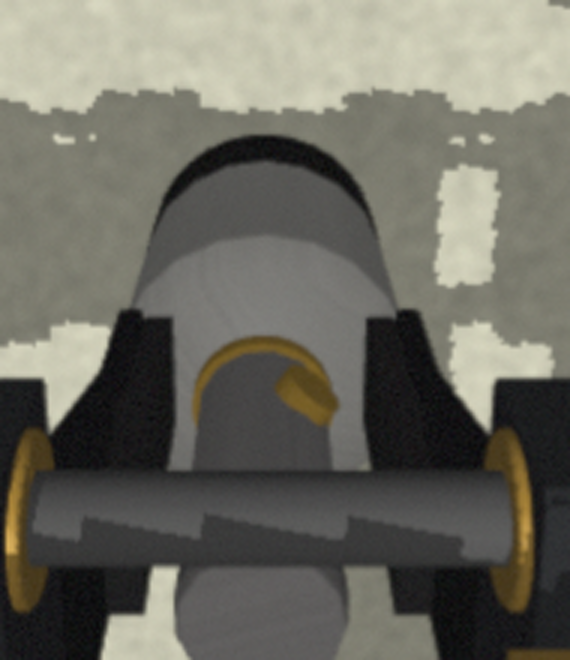

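```bash
python3 -c "
from h import *
d=get_image('wrist')
P=onz(d,[[317.5,225]],.0)[0];print('foot far',w2r(P)*1e3)
P=onz(d,[[317.5,293]],.097)[0];print('ring far',w2r(P)*1e3)
P=onz(d,[[317.5,180+620/3]],.165)[0];print('top',P,w2r(P)*1e3)
"
```

```text
foot far [ -4.27697632 105.85770301]
ring far [-21.77700501 105.15477929]
top [0.54414401 0.15102167 0.165     ] [-34.05094942 104.66319   ]
```

```bash
python3 -m handwheel '[{"xyz":[-0.9,-0.2,0],"angular":[0,0,0]},{"xyz":[-0.9,-0.2,0],"angular":[0,0,0]},{"xyz":[-0.6,0,-0.1],"angular":[0,0,0]},{"xyz":[0,0,-0.1],"angular":[0,0,-0.5]}]' 5 5;python3 -c "
from h import *
s=st();print(w2r(s['position'])*1000);d=save('wrist','pics/w12.png',(230,180,420,400),3)"
```

```text
time: 17.63
position: [0.5397, 0.1492, 0.1287]
tool_rot: [1.088, 1.279, -1.08]
ft_force: [0.9, 0.2, 0.4]
grip_width: 0.546
t 17.63 tcp [0.5397 0.1492 0.1287] F [0.9 0.2 0.4] g 4.748
x [ 0.007  0.    -1.   ] z [ 0.167 -0.986  0.001] q [ 0.42  0.29 -0.85  1.78  0.24  1.17 -1.91]
[-38.72685682 103.55931951]
```

View pics/w12.png

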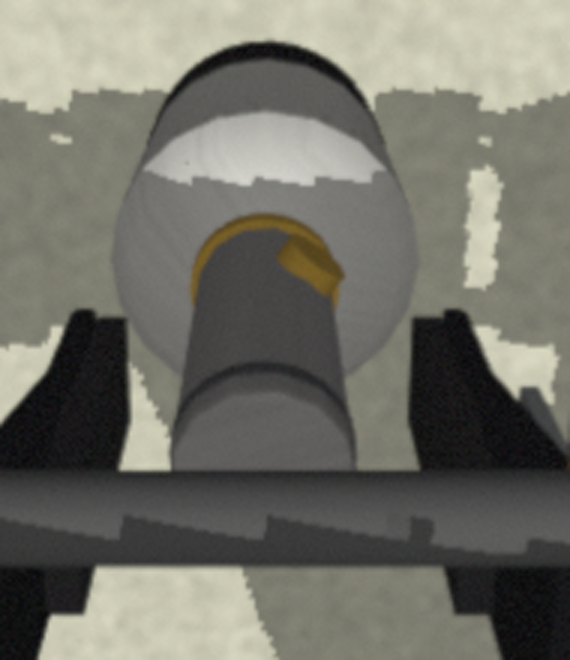

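```bash
python3 -m handwheel '[{"xyz":[0,0.2,0],"angular":[0,0,0]},{"xyz":[0,0,-0.05],"angular":[0,0,0]},{"xyz":[0,0,-0.05],"angular":[0,0,0]},{"xyz":[0,0,-0.05],"angular":[0,0,0]},{"xyz":[0,0,-0.05],"angular":[0,0,0]}]' 2.0 40;python3 -m handwheel '[{"xyz":[0,0,-0.1],"angular":[0,0,0]},{"xyz":[0,0,-0.1],"angular":[0,0,0]},{"xyz":[0,0,-0.1],"angular":[0,0,0]}]';python3 -c "
from h import *
s=st();print(w2r(s['position'])*1000)"
```

```text
time: 18.1
position: [0.5409, 0.1507, 0.1269]
tool_rot: [1.09, 1.276, -1.081]
ft_force: [-0.2, -3.0, 5.5]
grip_width: 0.291
time: 18.35
position: [0.5415, 0.1508, 0.1269]
tool_rot: [1.089, 1.275, -1.082]
ft_force: [-2.8, -1.2, 7.6]
grip_width: 0.292
t 18.35 tcp [0.5415 0.1508 0.1269] F [-2.8 -1.2  7.6] g 2.537
x [ 0.009 -0.002 -1.   ] z [ 0.164 -0.986  0.003] q [ 0.41  0.3  -0.84  1.78  0.25  1.17 -1.92]
[-36.66275599 104.81835688]
```

```bash
python3 -m handwheel '[{"xyz":[0.8,-0.2,-0.05],"angular":[0,0,0]},{"xyz":[1,-0.2,-0.05],"angular":[0,0,0]},{"xyz":[1,-0.3,-0.05],"angular":[0,0,0]},{"xyz":[0.9,-0.3,-0.05],"angular":[0,0,0]},{"xyz":[0.3,0,-0.05],"angular":[0,0,0]}]';python3 -c "
from h import *
s=st();print(w2r(s['position'])*1000);d=save('wrist','pics/w13.png')
for px,z in (((320,258),.097),):
    P=onz(d,[px],z)[0];print(px,P,w2r(P)*1e3)"
```

```text
time: 18.77
position: [0.5796, 0.1469, 0.1285]
tool_rot: [1.088, 1.286, -1.081]
ft_force: [-5.2, -1.1, 11.2]
grip_width: 0.286
t 18.77 tcp [0.5796 0.1469 0.1285] F [-5.2 -1.1 11.2] g 2.485
x [ 0.002  0.004 -1.   ] z [ 0.168 -0.986 -0.004] q [ 0.38  0.38 -0.82  1.68  0.29  1.2  -1.91]
[ 0.3378252  95.06003763]
(320, 258) [0.59268015 0.14951382 0.097     ] [13.64698023 95.55619937]
```

View pics/w13.png

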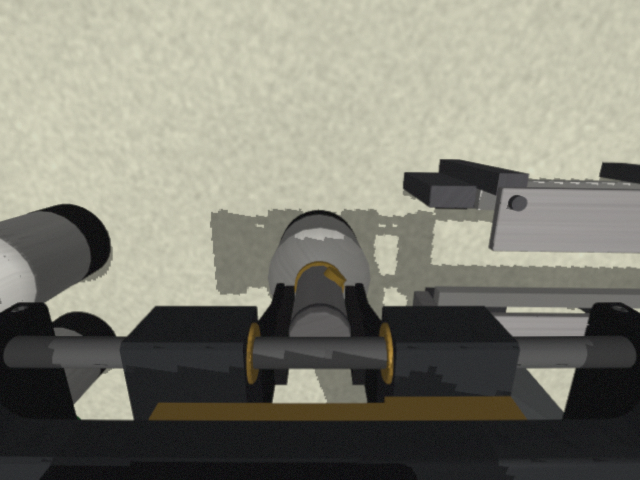

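```bash
python3 -m handwheel '[{"xyz":[0,0,0.1],"angular":[0,0,0]},{"xyz":[0,0,0],"angular":[0,0,0]},{"xyz":[0,0,0],"angular":[0,0,0]},{"xyz":[0,0,0],"angular":[0,0,0]},{"xyz":[0,0,0],"angular":[0,0,0]}]' 3.4 20;python3 -c "
from h import *
s=st();print(w2r(s['position'])*1000);d=save('wrist','pics/w14.png',(230,180,420,400),3)"
```

```text
time: 19.23
position: [0.5819, 0.1456, 0.1281]
tool_rot: [1.089, 1.284, -1.081]
ft_force: [-0.5, -0.9, -0.6]
grip_width: 0.389
t 19.23 tcp [0.5819 0.1456 0.1281] F [-0.5 -0.9 -0.6] g 3.381
x [ 0.002  0.004 -1.   ] z [ 0.167 -0.986 -0.003] q [ 0.38  0.39 -0.82  1.68  0.3   1.2  -1.91]
[ 2.35749148 93.41931536]
```

View pics/w14.png

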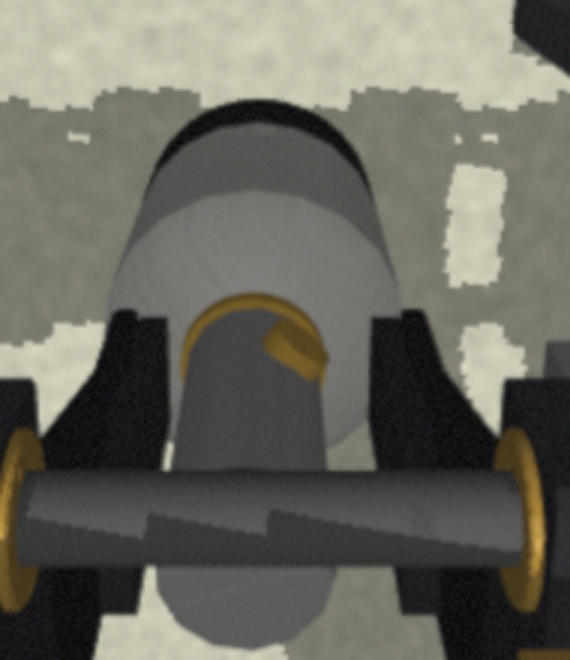

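```bash
python3 -c "
from h import *
d=get_image('wrist')
P=onz(d,[[315,213]],.0)[0];print('foot far',w2r(P)*1e3)
P=onz(d,[[315,278]],.097)[0];print('ring far',w2r(P)*1e3)
P=onz(d,[[312,180+600/3]],.165)[0];print('top',P,w2r(P)*1e3)
"
```

```text
foot far [20.34769071 98.192548  ]
ring far [ 3.25823744 96.60041   ]
top [0.56516774 0.14631307 0.165     ] [-14.02681082  96.71323902]
```

```bash
python3 -m handwheel '[{"xyz":[-0.7,0,0],"angular":[0,0,0]},{"xyz":[-0.7,0,0],"angular":[0,0,0]},{"xyz":[-0.4,0,0],"angular":[0,0,-0.5]},{"xyz":[0,0,0],"angular":[0,0,0]}]' 4.5 20;python3 -c "
from h import *
s=st();print(w2r(s['position'])*1000);d=save('wrist','pics/w15.png',(230,180,420,400),3)"
```

```text
time: 19.67
position: [0.5614, 0.1457, 0.1278]
tool_rot: [1.095, 1.281, -1.089]
ft_force: [0.8, -0.2, -0.5]
grip_width: 0.507
t 19.67 tcp [0.5614 0.1457 0.1278] F [ 0.8 -0.2 -0.5] g 4.414
x [ 0.002  0.004 -1.   ] z [ 0.157 -0.988 -0.003] q [ 0.4   0.34 -0.83  1.73  0.27  1.19 -1.91]
[-17.8769184  96.6597729]
```

View pics/w15.png

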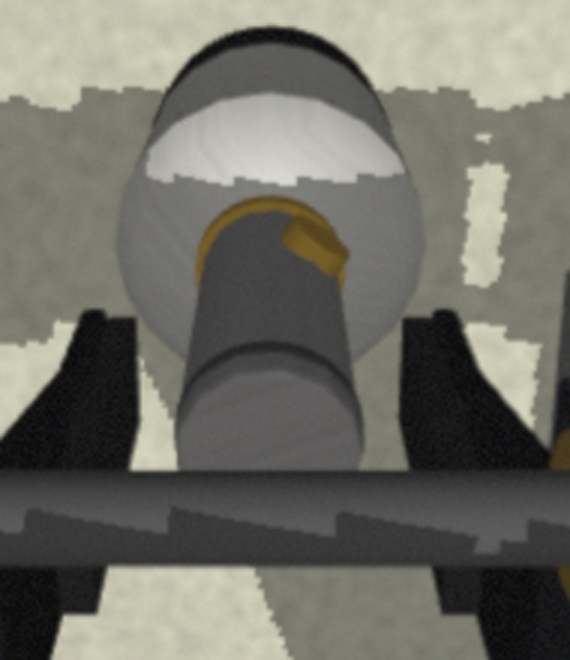

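```bash
python3 -c "
from h import *
d=get_image('wrist')
for px,z,o in (((320,189),0,32),((320,246),.097,14),((320,323),.165,0)):
    P=onz(d,[px],z)[0];print(w2r(P)*1e3-[o,0])
for px in ((276,308),):
  pass
print(w2r(get_state()['position'])*1e3)
"
```

```text
[-11.41493789  97.0947356 ]
[-10.70442741  96.90018528]
[-6.57973826 96.76769204]
[-16.98903534  96.41141378]
```

```bash
python3 -m handwheel '[{"xyz":[0.4,0.1,0],"angular":[0,0,0]},{"xyz":[0.1,0,0],"angular":[0,0,0]},{"xyz":[0,0,0],"angular":[0,0,0]},{"xyz":[0,0,0],"angular":[0,0,0]},{"xyz":[0,0,0],"angular":[0,0,0]}]' 2.0 40;python3 -c "
from h import *
s=st();print(w2r(s['position'])*1000)"
python3 -m handwheel '[{"xyz":[0.5,0,0],"angular":[0,0,0]},{"xyz":[0.5,0.1,0],"angular":[0,0,0]},{"xyz":[0.4,0,0],"angular":[0,0,0]},{"xyz":[0,0,0],"angular":[0,0,0]}]'
python3 -c "
from h import *
s=st();print(w2r(s['position'])*1000);d=save('wrist','pics/w16.png',(230,180,420,400),3)"
```

```text
time: 20.18
position: [0.5687, 0.1466, 0.1283]
tool_rot: [1.097, 1.28, -1.087]
ft_force: [-2.2, -0.4, 1.5]
grip_width: 0.289
t 20.18 tcp [0.5687 0.1466 0.1283] F [-2.2 -0.4  1.5] g 2.512
x [ 0.004  0.004 -1.   ] z [ 0.157 -0.988 -0.004] q [ 0.39  0.36 -0.82  1.71  0.28  1.19 -1.92]
[-10.4411403   96.47923733]
time: 20.52
position: [0.5813, 0.1483, 0.1286]
tool_rot: [1.094, 1.284, -1.091]
ft_force: [-1.5, 0.5, 3.8]
grip_width: 0.286
t 20.52 tcp [0.5813 0.1483 0.1286] F [-1.5  0.5  3.8] g 2.487
x [-0.002  0.004 -1.   ] z [ 0.158 -0.987 -0.004] q [ 0.37  0.39 -0.81  1.67  0.3   1.21 -1.92]
[ 2.24994999 96.13443818]
```

View pics/w16.png

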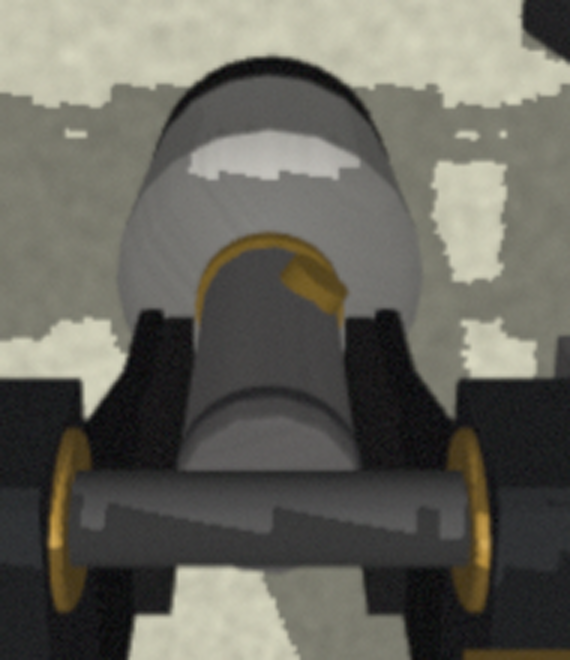

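```bash
python3 -m handwheel '[{"xyz":[0.2,-1.5,0],"angular":[-0.2,0,0]},{"xyz":[0.3,-2,0],"angular":[-0.2,0,0]},{"xyz":[0.3,-2,0],"angular":[-0.3,0,-0.3]},{"xyz":[0.3,-2,0],"angular":[-0.3,0,-0.3]}]';python3 -c "
from h import *
s=st();print(w2r(s['position'])*1000)
d=save('wrist','pics/w17.png')"
```

```text
time: 20.9
position: [0.591, 0.0812, 0.1283]
tool_rot: [1.086, 1.279, -1.092]
ft_force: [-0.0, 2.5, 0.5]
grip_width: 0.29
t 20.90 tcp [0.591  0.0812 0.1283] F [-0.   2.5  0.5] g 2.520
x [-0.    -0.004 -1.   ] z [ 0.161 -0.987  0.004] q [ 0.47  0.38 -0.79  1.68  0.29  1.2  -1.81]
[ 1.21485276 28.34954066]
```

View pics/w17.png

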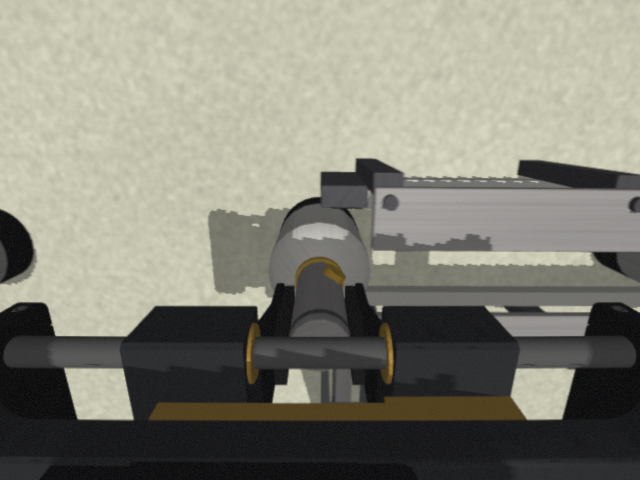

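```bash
python3 -m handwheel '[{"xyz":[0.3,-2,0],"angular":[0,0,0]},{"xyz":[0.35,-2.3,0],"angular":[-0.2,0,-0.3]},{"xyz":[0.37,-2.4,0],"angular":[-0.2,0,0]},{"xyz":[0.38,-2.4,0],"angular":[-0.2,0,0]}]';python3 -c "
from h import *
s=st();print(w2r(s['position'])*1000)"
```

```text
time: 21.28
position: [0.6059, -0.0091, 0.1284]
tool_rot: [1.087, 1.273, -1.095]
ft_force: [-0.9, 1.5, 0.2]
grip_width: 0.29
t 21.28 tcp [ 0.6059 -0.0091  0.1284] F [-0.9  1.5  0.2] g 2.520
x [ 0.002 -0.008 -1.   ] z [ 0.158 -0.987  0.009] q [ 0.58  0.38 -0.76  1.66  0.29  1.21 -1.66]
[  1.81061615 -63.13974281]
```

```bash
python3 -m handwheel '[{"xyz":[0.35,-2.3,0],"angular":[0.2,0,0]},{"xyz":[0.35,-2.3,0],"angular":[0,0,0]},{"xyz":[0.35,-2.3,0],"angular":[0,0,0]},{"xyz":[0.3,-1.6,0],"angular":[0,0,0]},{"xyz":[0.2,-1,0],"angular":[0,0,0]}]';python3 -c "
from h import *
s=st();print(w2r(s['position'])*1000)"
```

```text
time: 21.7
position: [0.6223, -0.1067, 0.1283]
tool_rot: [1.095, 1.276, -1.089]
ft_force: [-1.1, 1.7, 1.9]
grip_width: 0.291
t 21.70 tcp [ 0.6223 -0.1067  0.1283] F [-1.1  1.7  1.9] g 2.534
x [ 0.005  0.001 -1.   ] z [ 0.157 -0.988 -0.   ] q [ 0.69  0.43 -0.72  1.6   0.29  1.22 -1.5 ]
[   2.72745599 -162.09555474]
```

```bash
python3 -m handwheel '[{"xyz":[0.1,-0.9,0],"angular":[0,0,0]},{"xyz":[0.1,-0.8,0],"angular":[0,0,0]},{"xyz":[0.1,-0.6,0],"angular":[0,0,0]}]';python3 -c "
from h import *
s=st();print(w2r(s['position'])*1000)"
```

```text
time: 21.95
position: [0.6253, -0.1215, 0.1288]
tool_rot: [1.103, 1.289, -1.08]
ft_force: [-3.4, 13.0, 4.1]
grip_width: 0.287
t 21.95 tcp [ 0.6253 -0.1215  0.1288] F [-3.4 13.   4.1] g 2.493
x [ 0.003  0.015 -1.   ] z [ 0.16  -0.987 -0.015] q [ 0.71  0.44 -0.71  1.58  0.29  1.23 -1.46]
[   3.29548364 -177.18746948]
```

```bash
python3 -m handwheel '[{"xyz":[-0.03,0.2,0],"angular":[0,0,0]},{"xyz":[0,0,0],"angular":[0,0,0]},{"xyz":[0,0,0],"angular":[0,0,0]},{"xyz":[0,0,0],"angular":[0,0,0]}]' 5 25;python3 -m handwheel '[{"xyz":[0,0,2],"angular":[0,0,0]},{"xyz":[0,0,4],"angular":[0,0,0]},{"xyz":[0,0,4],"angular":[0,0,0]},{"xyz":[-0.7,3.6,1],"angular":[0,0,0]},{"xyz":[-0.7,3.9,0],"angular":[0,0,0]}]';python3 -c "
from h import *
s=st();print(w2r(s['position'])*1000)
d=save('top','pics/t5.png');save('wrist','pics/w18.png')"
```

```text
time: 22.28
position: [0.625, -0.1179, 0.1284]
tool_rot: [1.099, 1.29, -1.077]
ft_force: [-0.1, -0.4, -0.9]
grip_width: 0.504
time: 22.7
position: [0.6087, -0.0567, 0.2387]
tool_rot: [1.105, 1.281, -1.099]
ft_force: [0.6, 1.2, 0.2]
grip_width: 0.576
t 22.70 tcp [ 0.6087 -0.0567  0.2387] F [0.6 1.2 0.2] g 5.007
x [-0.002  0.007 -1.   ] z [ 0.145 -0.989 -0.007] q [ 0.67  0.32 -0.77  1.51  0.22  1.41 -1.53]
[  -2.94528575 -110.63306198]
```

View pics/t5.png

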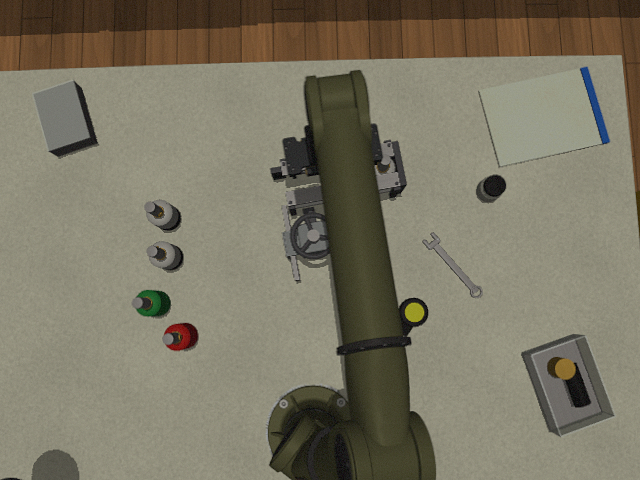

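View pics/w18.png

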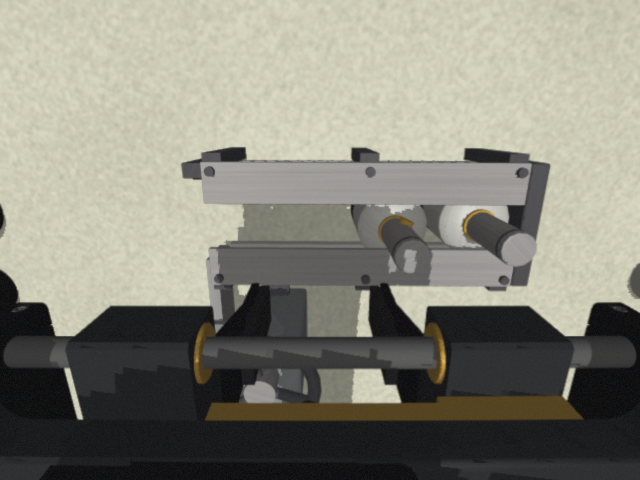

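```bash
python3 -m handwheel '[{"xyz":[-0.4,3.2,0.3],"angular":[0,0,0]},{"xyz":[-0.65,3.7,0],"angular":[0,0,0.5]},{"xyz":[-0.65,3.7,0],"angular":[0,0,0.5]},{"xyz":[-0.65,3.7,0],"angular":[0,0,0]},{"xyz":[-0.65,3.7,0],"angular":[0,0,0]}]' 6;python3 -m handwheel '[{"xyz":[-0.65,3.7,0],"angular":[0,0,0]},{"xyz":[-0.65,3.7,0],"angular":[0,0,0]},{"xyz":[-0.65,3.7,0],"angular":[0,0,0]},{"xyz":[-0.65,3.7,0],"angular":[0,0,0]},{"xyz":[-0.65,2.5,0],"angular":[0,0,0]}]';python3 -c "
from h import *
st();save('wrist','pics/w19.png')"
```

```text
time: 23.22
position: [0.5787, 0.1216, 0.2409]
tool_rot: [1.09, 1.277, -1.094]
ft_force: [1.6, 0.8, -0.3]
grip_width: 0.681
time: 23.63
position: [0.5452, 0.3, 0.2408]
tool_rot: [1.09, 1.268, -1.094]
ft_force: [-0.5, 0.6, -0.8]
grip_width: 0.69
t 23.63 tcp [0.5452 0.3    0.2408] F [-0.5  0.6 -0.8] g 6.001
x [ 0.006 -0.008 -1.   ] z [ 0.155 -0.988  0.009] q [ 0.14  0.38 -0.9   1.48  0.31  1.43 -2.18]
```

View pics/w19.png

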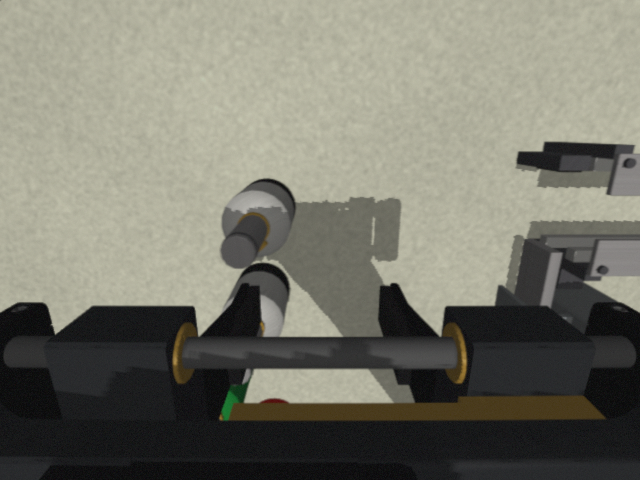

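```bash
python3 -c "
from h import *
d=get_image('wrist');print(onz(d,[[237,248]],.165))"
python3 -m handwheel '[{"xyz":[-0.2,2,0],"angular":[0,0,0]},{"xyz":[-0.2,2,-1],"angular":[0.5,0.3,0]},{"xyz":[-0.1,1.2,-2],"angular":[0,0,0]},{"xyz":[0,0.2,-2],"angular":[0,0,0]}]'
python3 -c "
from h import *
st()"
```

```text
[[0.53726893 0.36415208 0.165     ]]
time: 24.07
position: [0.5434, 0.356, 0.1935]
tool_rot: [1.097, 1.272, -1.084]
ft_force: [-1.0, 0.8, 0.3]
grip_width: 0.689
t 24.07 tcp [0.5434 0.356  0.1935] F [-1.   0.8  0.3] g 5.990
x [ 0.011  0.001 -1.   ] z [ 0.158 -0.987  0.001] q [ 0.03  0.46 -0.89  1.48  0.37  1.36 -2.29]
```

```bash
python3 -m handwheel '[{"xyz":[-0.6,0.2,-2],"angular":[0,0.5,0]},{"xyz":[-0.3,0.1,-2],"angular":[0,0,0]},{"xyz":[-0.2,0,-1.8],"angular":[0,0,0]},{"xyz":[0,0,-0.5],"angular":[0,0,0]}]';python3 -c "
from h import *
st();d=save('wrist','pics/w20.png')"
```

```text
time: 24.4
position: [0.5347, 0.3533, 0.1236]
tool_rot: [1.09, 1.274, -1.095]
ft_force: [0.0, 0.5, -0.4]
grip_width: 0.691
t 24.40 tcp [0.5347 0.3533 0.1236] F [ 0.   0.5 -0.4] g 6.013
x [ 0.002 -0.005 -1.   ] z [ 0.155 -0.988  0.006] q [ 0.02  0.51 -0.86  1.57  0.4   1.25 -2.32]
```

View pics/w20.png

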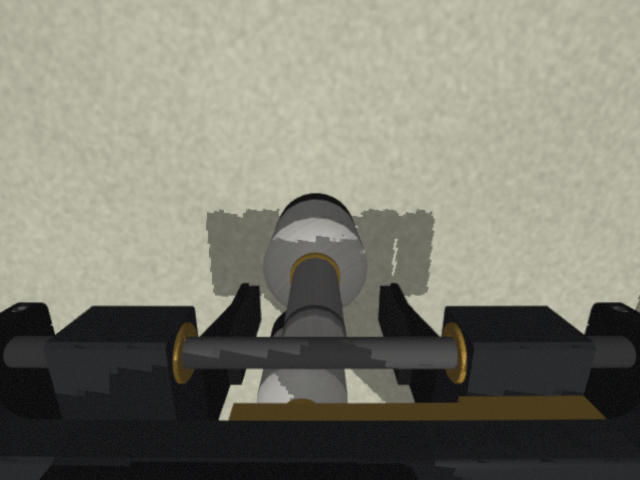

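```bash
python3 -m handwheel '[{"xyz":[0,0.2,0.3],"angular":[0,0,0]},{"xyz":[0,0,0],"angular":[0,0,0]},{"xyz":[0,0,0],"angular":[0,0,0]},{"xyz":[0,0,0],"angular":[0,0,0]},{"xyz":[0,0,0],"angular":[0,0,0]}]' 2.0 30;python3 -m handwheel '[{"xyz":[0,0,0],"angular":[0,0,0]},{"xyz":[0,0,0],"angular":[0,0,0]},{"xyz":[0,0,0],"angular":[0,0,0]}]';python3 -c "
from h import *
s=st();print(w2r(s['position'])*1000)"
```

```text
time: 24.87
position: [0.5397, 0.3535, 0.1312]
tool_rot: [1.098, 1.267, -1.094]
ft_force: [-0.8, 0.1, -0.1]
grip_width: 0.397
time: 25.12
position: [0.54, 0.354, 0.1322]
tool_rot: [1.099, 1.267, -1.093]
ft_force: [-0.1, 0.4, -2.3]
grip_width: 0.288
t 25.12 tcp [0.54   0.354  0.1322] F [-0.1  0.4 -2.3] g 2.507
x [ 0.01  -0.003 -1.   ] z [ 0.15  -0.989  0.005] q [ 0.02  0.5  -0.86  1.56  0.4   1.26 -2.32]
[ -6.2789524  305.80523638]
```

```bash
python3 -m handwheel '[{"xyz":[0,0,0],"angular":[0,0,0]},{"xyz":[-0.5,-0.1,-0.3],"angular":[0.3,0.6,0]},{"xyz":[-0.4,0,-0.2],"angular":[0,0,0]}]' 3.4 30;python3 -m handwheel '[{"xyz":[0,0,0],"angular":[0,0,0]},{"xyz":[0,0,0],"angular":[0,0,0]},{"xyz":[0,0,0],"angular":[0,0,0]}]' 2 30;python3 -c "
from h import *
s=st();print(w2r(s['position'])*1000)"
```

```text
time: 25.37
position: [0.5313, 0.3533, 0.1275]
tool_rot: [1.1, 1.279, -1.096]
ft_force: [0.1, -0.2, -0.2]
grip_width: 0.374
time: 25.62
position: [0.5298, 0.3535, 0.1272]
tool_rot: [1.099, 1.281, -1.096]
ft_force: [-0.3, 1.5, -0.6]
grip_width: 0.291
t 25.62 tcp [0.5298 0.3535 0.1272] F [-0.3  1.5 -0.6] g 2.531
x [-0.002  0.003 -1.   ] z [ 0.151 -0.989 -0.003] q [ 0.03  0.5  -0.87  1.58  0.39  1.25 -2.32]
[-16.4095306  306.91862574]
```

```bash
python3 -m handwheel '[{"xyz":[0.5,-1.8,0],"angular":[0,0,0]},{"xyz":[0.6,-2.6,0],"angular":[0,0,0]},{"xyz":[0.7,-2.8,0],"angular":[0,0,0]},{"xyz":[0.7,-2.8,0],"angular":[0,0,0]},{"xyz":[0.7,-2.8,0],"angular":[0,0,0]}]';python3 -c "
from h import *
s=st();print(w2r(s['position'])*1000)"
```

```text
time: 26.03
position: [0.5554, 0.2355, 0.1275]
tool_rot: [1.092, 1.3, -1.077]
ft_force: [0.2, 0.6, -2.5]
grip_width: 0.291
t 26.03 tcp [0.5554 0.2355 0.1275] F [ 0.2  0.6 -2.5] g 2.530
x [-0.005  0.016 -1.   ] z [ 0.17  -0.985 -0.016] q [ 0.27  0.42 -0.88  1.67  0.32  1.21 -2.08]
[ -9.70165997 186.33803543]
```

```bash
python3 -m handwheel '[{"xyz":[0.7,-2.4,0],"angular":[-0.6,0,-0.4]},{"xyz":[0.7,-2.4,0],"angular":[-0.2,0,0]},{"xyz":[0.5,-2.2,0],"angular":[0,0,0]},{"xyz":[0.2,-0.8,0],"angular":[0,0,0]},{"xyz":[0,0,0],"angular":[0,0,0]}]';python3 -c "
from h import *
s=st();print(w2r(s['position'])*1000);d=save('wrist','pics/w21.png',(230,180,420,400),3)"
```

```text
time: 26.45
position: [0.5784, 0.1475, 0.1271]
tool_rot: [1.092, 1.283, -1.098]
ft_force: [0.1, 0.9, -2.0]
grip_width: 0.289
t 26.45 tcp [0.5784 0.1475 0.1271] F [ 0.1  0.9 -2. ] g 2.514
x [-0.006  0.    -1.   ] z [ 0.154 -0.988 -0.001] q [ 0.4   0.4  -0.86  1.68  0.32  1.21 -1.94]
[-0.75252199 95.8066707 ]
```

View pics/w21.png

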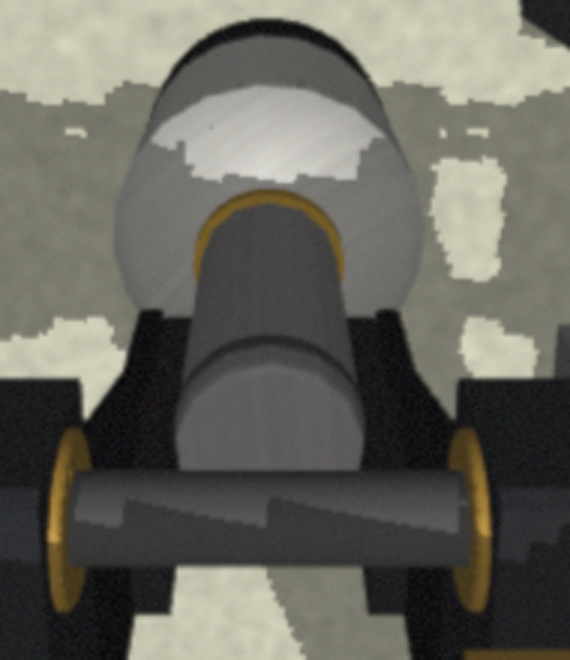

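```bash
python3 -c "
from h import *
d=get_image('wrist')
for px,z,o in (((320,187),0,32),((320,243),.097,14)):
    P=onz(d,[px],z)[0];print(w2r(P)*1e3-[o,0])
"
```

```text
[ 5.96228454 96.69946989]
[ 7.7601254  96.77871667]
```

```bash
python3 -m handwheel '[{"xyz":[0.0,-1.5,0],"angular":[0,0,0]},{"xyz":[0.05,-2,0],"angular":[-0.2,0,0]},{"xyz":[0.1,-2,0],"angular":[-0.3,0,-0.3]},{"xyz":[0.3,-1.5,0],"angular":[-0.1,0,0]}]';python3 -c "
from h import *
s=st();print(w2r(s['position'])*1000)
d=save('wrist','pics/w22.png')"
```

```text
time: 26.88
position: [0.578, 0.0943, 0.1272]
tool_rot: [1.077, 1.291, -1.085]
ft_force: [0.2, 1.1, -2.9]
grip_width: 0.287
t 26.88 tcp [0.578  0.0943 0.1272] F [ 0.2  1.1 -2.9] g 2.497
x [-0.007 -0.001 -1.   ] z [ 0.173 -0.985 -0.001] q [ 0.5   0.37 -0.85  1.7   0.3   1.21 -1.83]
[-9.52632605 43.35653601]
```

View pics/w22.png

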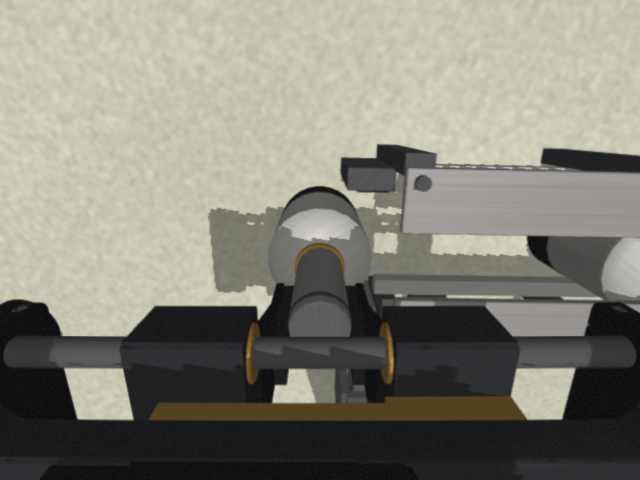

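```bash
python3 -c "
from h import *
d=get_image('wrist')
for px,z,o in (((320,187),0,32),((320,245),.097,14)):
    P=onz(d,[px],z)[0];print(w2r(P)*1e3-[o,0])
"
python3 -m handwheel '[{"xyz":[0.5,-1,0],"angular":[0,0,0]},{"xyz":[0.4,-1.6,0],"angular":[0,0,-0.5]},{"xyz":[0.35,-1.6,0],"angular":[0,0,-0.3]}]';python3 -c "
from h import *
s=st();print(w2r(s['position'])*1000)"
```

```text
[-2.38319561 40.32218151]
[-1.63755807 40.3646283 ]
time: 27.23
position: [0.5898, 0.0587, 0.1273]
tool_rot: [1.084, 1.293, -1.087]
ft_force: [0.3, 0.6, 0.0]
grip_width: 0.285
t 27.23 tcp [0.5898 0.0587 0.1273] F [0.3 0.6 0. ] g 2.477
x [-0.008  0.004 -1.   ] z [ 0.167 -0.986 -0.005] q [ 0.54  0.39 -0.83  1.69  0.3   1.21 -1.77]
[-3.41588968  6.2869014 ]
```

```bash
python3 -m handwheel '[{"xyz":[0.3,-2,0],"angular":[0,0,0]},{"xyz":[0.32,-2.2,0],"angular":[-0.2,0,-0.3]},{"xyz":[0.35,-2.2,0],"angular":[-0.2,0,0]},{"xyz":[0.35,-2.2,0],"angular":[0,0,0]}]';python3 -c "
from h import *
s=st();print(w2r(s['position'])*1000)"
```

```text
time: 27.57
position: [0.6041, -0.0285, 0.1272]
tool_rot: [1.081, 1.29, -1.089]
ft_force: [-0.7, 2.2, 1.2]
grip_width: 0.292
t 27.57 tcp [ 0.6041 -0.0285  0.1272] F [-0.7  2.2  1.2] g 2.539
x [-0.007  0.    -1.   ] z [ 0.168 -0.986 -0.002] q [ 0.65  0.4  -0.8   1.66  0.3   1.22 -1.62]
[ -2.96483061 -82.00343336]
```

```bash
python3 -m handwheel '[{"xyz":[0.2,-1.2,0],"angular":[0,0,0]},{"xyz":[0.1,-0.9,0],"angular":[0,0,0]},{"xyz":[0.1,-0.7,0],"angular":[0,0,0]},{"xyz":[0.1,-0.5,0],"angular":[0,0,0]}]';python3 -c "
from h import *
s=st();print(w2r(s['position'])*1000)"
```

```text
time: 27.9
position: [0.6102, -0.0606, 0.1277]
tool_rot: [1.094, 1.297, -1.085]
ft_force: [-3.3, 12.4, 1.8]
grip_width: 0.291
t 27.90 tcp [ 0.6102 -0.0606  0.1277] F [-3.3 12.4  1.8] g 2.530
x [-0.007  0.013 -1.   ] z [ 0.164 -0.986 -0.014] q [ 0.69  0.42 -0.79  1.63  0.3   1.22 -1.56]
[  -2.04123683 -114.69486295]
```

```bash
python3 -m handwheel '[{"xyz":[-0.03,0.2,0],"angular":[0,0,0]},{"xyz":[0,0,0],"angular":[0,0,0]},{"xyz":[0,0,0],"angular":[0,0,0]},{"xyz":[0,0,0],"angular":[0,0,0]}]' 5 25;python3 -m handwheel '[{"xyz":[0,0,2],"angular":[0,0,0]},{"xyz":[0,0,4],"angular":[0,0,0]},{"xyz":[0,0,4],"angular":[0,0,0]},{"xyz":[-0.7,3.6,1],"angular":[0,0,0]},{"xyz":[-0.7,3.9,0],"angular":[0,0,0]}]';python3 -m handwheel '[{"xyz":[-1.3,3.6,0],"angular":[0,0,4]},{"xyz":[-1.5,3.6,0],"angular":[0,0,5]},{"xyz":[-1.5,3.6,0],"angular":[0,0,5]},{"xyz":[-1.5,3.6,0],"angular":[0,0,5]},{"xyz":[-1.5,3.6,0],"angular":[0,0,4]}]' 6;python3 -c "
from h import *
s=st()
d=save('top','pics/t6.png');save('wrist','pics/w23.png')"
```

```text
time: 28.23
position: [0.6102, -0.0575, 0.128]
tool_rot: [1.091, 1.298, -1.082]
ft_force: [-0.5, -0.0, 0.9]
grip_width: 0.506
time: 28.65
position: [0.5951, 0.004, 0.2392]
tool_rot: [1.097, 1.288, -1.104]
ft_force: [0.7, 2.0, 0.1]
grip_width: 0.574
time: 29.07
position: [0.5232, 0.1859, 0.2434]
tool_rot: [0.786, 1.42, -0.792]
ft_force: [1.2, 0.4, -0.2]
grip_width: 0.681
t 29.07 tcp [0.5232 0.1859 0.2434] F [ 1.2  0.4 -0.2] g 5.925
x [ 0.001 -0.004 -1.   ] z [ 0.529 -0.848  0.004] q [ 0.49  0.23 -1.01  1.63  0.2   1.39 -1.56]
```

View pics/t6.png

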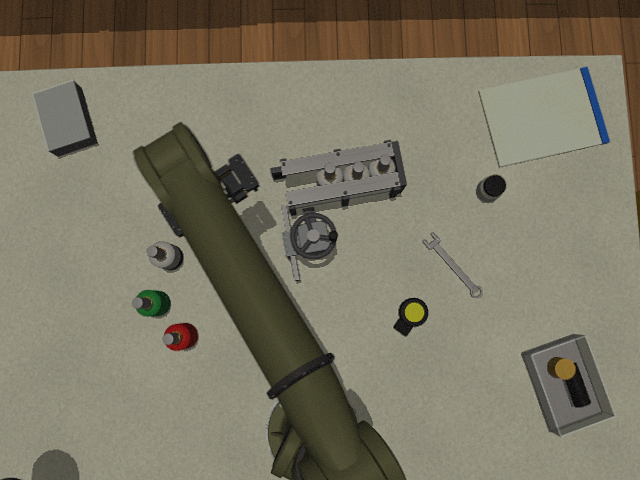

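View pics/w23.png

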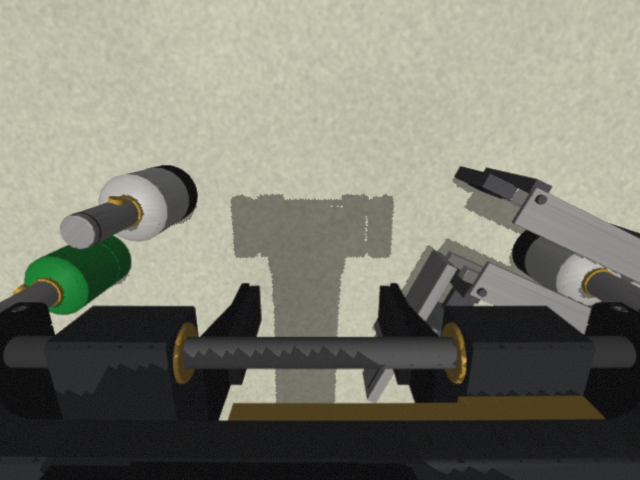

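```bash
python3 -m handwheel '[{"xyz":[-1.7,3.2,0],"angular":[0,0,1]},{"xyz":[-1.7,3.2,0],"angular":[0,0,1]},{"xyz":[-1.7,3.2,0],"angular":[0,0,0]},{"xyz":[-1.4,2.4,0],"angular":[0,0,0]}]';python3 -c "
from h import *
s=st()
save('wrist','pics/w24.png')"
```

```text
time: 29.5
position: [0.4597, 0.3052, 0.2446]
tool_rot: [0.76, 1.422, -0.765]
ft_force: [0.3, 0.8, -0.1]
grip_width: 0.69
t 29.50 tcp [0.4597 0.3052 0.2446] F [ 0.3  0.8 -0.1] g 6.007
x [ 0.007 -0.008 -1.   ] z [ 0.557 -0.83   0.01 ] q [ 0.3   0.23 -1.08  1.64  0.22  1.4  -1.78]
```

View pics/w24.png

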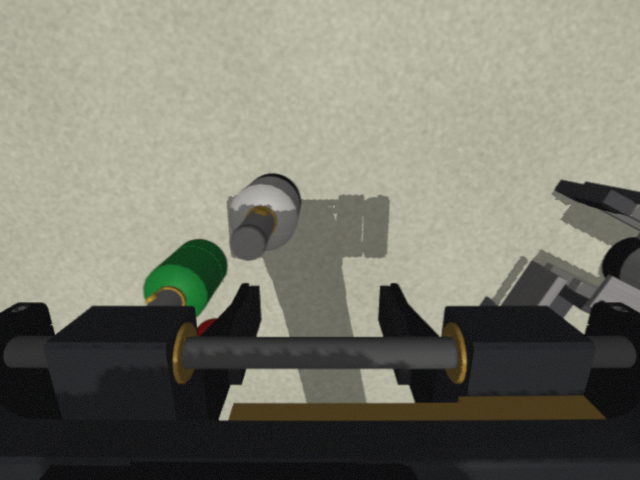

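```bash
python3 -c "
from h import *
d=get_image('wrist');print(onz(d,[[250,242]],.165));print(proj(get_image('top'),[.435,.35,.165]));d=save('top','pics/t7.png',(120,160,250,360),3)"
python3 -m handwheel '[{"xyz":[-0.8,1.4,0],"angular":[0.3,0.3,0]},{"xyz":[-0.8,1.4,-1],"angular":[0.2,0.2,0]},{"xyz":[-0.4,0.6,-2],"angular":[0,0,0]},{"xyz":[0,0.2,-1.5],"angular":[0,0,0]}]'
python3 -c "
from h import *
st()"
```

```text
[[0.43447759 0.3560492  0.165     ]]
[[151.91355095 250.94343146]]
time: 30.03
position: [0.4491, 0.3335, 0.201]
tool_rot: [0.776, 1.421, -0.773]
ft_force: [0.3, -0.5, 0.0]
grip_width: 0.688
t 30.03 tcp [0.4491 0.3335 0.201 ] F [ 0.3 -0.5  0. ] g 5.990
x [ 0.007 -0.002 -1.   ] z [ 0.545 -0.838  0.005] q [ 0.23  0.29 -1.07  1.69  0.27  1.32 -1.89]
```

View pics/t7.png

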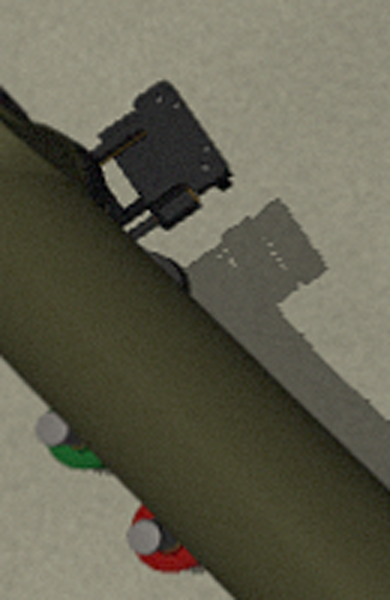

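```bash
python3 -m handwheel '[{"xyz":[-0.9,1.1,0],"angular":[0,0.3,0]},{"xyz":[-0.6,0.7,-0.5],"angular":[0,0,0]},{"xyz":[-0.3,0.3,-1],"angular":[0,0,0]}]'
python3 -c "
from h import *
st();d=save('wrist','pics/w25.png')"
```

```text
time: 30.28
position: [0.4355, 0.3486, 0.1827]
tool_rot: [0.78, 1.42, -0.787]
ft_force: [0.8, 0.9, -0.2]
grip_width: 0.69
t 30.28 tcp [0.4355 0.3486 0.1827] F [ 0.8  0.9 -0.2] g 6.004
x [ 0.002 -0.006 -1.   ] z [ 0.536 -0.845  0.006] q [ 0.18  0.31 -1.07  1.71  0.28  1.3  -1.95]
```

View pics/w25.png

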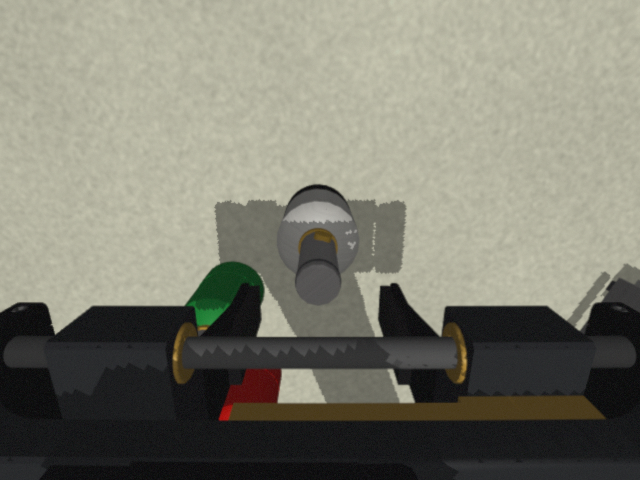

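```bash
python3 -m handwheel '[{"xyz":[0,0,-1.8],"angular":[0,0,0]},{"xyz":[-0.1,0,-1.8],"angular":[0,0,0]},{"xyz":[-0.1,0,-1.2],"angular":[0,0,0]},{"xyz":[0,0,-0.2],"angular":[0,0,0]}]'
python3 -c "
from h import *
st();d=save('wrist','pics/w26.png')"
```

```text
time: 30.67
position: [0.435, 0.3449, 0.1278]
tool_rot: [0.78, 1.418, -0.791]
ft_force: [0.3, -0.4, -0.1]
grip_width: 0.691
t 30.67 tcp [0.435  0.3449 0.1278] F [ 0.3 -0.4 -0.1] g 6.014
x [ 0.002 -0.009 -1.   ] z [ 0.533 -0.846  0.009] q [ 0.15  0.36 -1.04  1.78  0.34  1.2  -1.99]
```

View pics/w26.png

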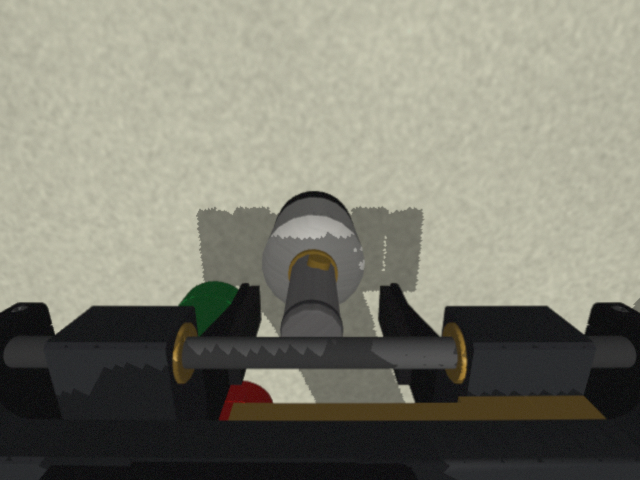

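```bash
python3 -m handwheel '[{"xyz":[-0.2,0.3,0],"angular":[0.4,0,0]},{"xyz":[0,0,0],"angular":[0,0,0]},{"xyz":[0,0,-0.05],"angular":[0,0,0]},{"xyz":[0,0,-0.05],"angular":[0,0,0]},{"xyz":[0,0,-0.05],"angular":[0,0,0]}]' 2.0 30;python3 -m handwheel '[{"xyz":[0,0,0],"angular":[0,0,0]},{"xyz":[0,0,0],"angular":[0,0,0]},{"xyz":[0,0,0],"angular":[0,0,0]}]';python3 -c "
from h import *
s=st();print(w2r(s['position'])*1000);d=save('wrist','pics/w27.png',(230,180,420,400),3)"
```

```text
time: 31.13
position: [0.4355, 0.3488, 0.1297]
tool_rot: [0.79, 1.418, -0.784]
ft_force: [-0.3, -0.1, 0.0]
grip_width: 0.396
time: 31.38
position: [0.4357, 0.3492, 0.1303]
tool_rot: [0.791, 1.417, -0.783]
ft_force: [0.7, 0.3, -1.9]
grip_width: 0.291
t 31.38 tcp [0.4357 0.3492 0.1303] F [ 0.7  0.3 -1.9] g 2.530
x [ 0.007  0.001 -1.   ] z [ 0.531 -0.847  0.003] q [ 0.16  0.35 -1.04  1.78  0.33  1.19 -1.99]
[-110.06382809  317.43923892]
```

View pics/w27.png

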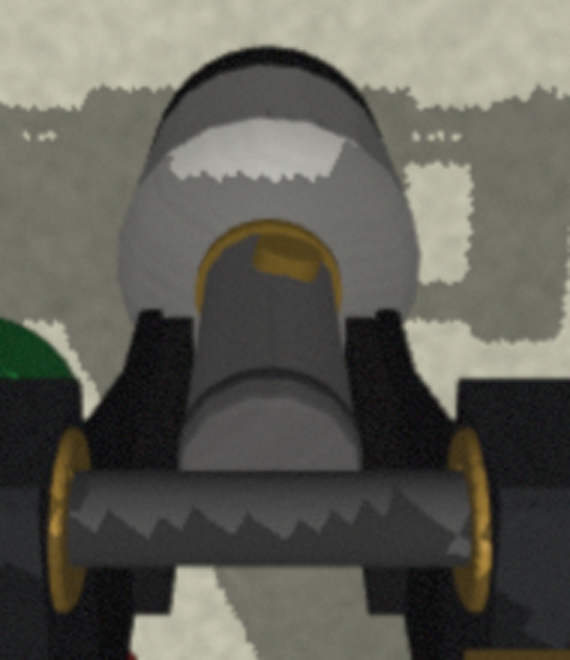

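```bash
python3 -m handwheel '[{"xyz":[0.9,-1.2,0],"angular":[0,0,0]},{"xyz":[1.4,-2,0],"angular":[0,0,0]},{"xyz":[1.6,-2.2,0],"angular":[0,0,0]},{"xyz":[1.6,-2.2,0],"angular":[0,0,0]},{"xyz":[1.6,-2.2,0],"angular":[0,0,0]}]';python3 -c "
from h import *
s=st();print(w2r(s['position'])*1000)"
```

```text
time: 31.85
position: [0.4998, 0.2589, 0.1307]
tool_rot: [0.781, 1.432, -0.766]
ft_force: [1.4, 0.4, -4.3]
grip_width: 0.29
t 31.85 tcp [0.4998 0.2589 0.1307] F [ 1.4  0.4 -4.3] g 2.523
x [ 0.002  0.01  -1.   ] z [ 0.547 -0.837 -0.007] q [ 0.34  0.36 -1.02  1.77  0.32  1.19 -1.76]
[-60.96183402 218.1570414 ]
```

```bash
python3 -m handwheel '[{"xyz":[1.4,-2,0],"angular":[-0.4,0,-1]},{"xyz":[1.6,-2.2,0],"angular":[-0.2,0,-1]},{"xyz":[1.6,-2.2,0],"angular":[0,0,-2]},{"xyz":[1.3,-1.8,0],"angular":[0,0,-3]},{"xyz":[0.5,-0.6,0],"angular":[0,0,-3]}]';python3 -c "
from h import *
s=st();print(w2r(s['position'])*1000);d=save('wrist','pics/w28.png')"
```

```text
time: 32.27
position: [0.569, 0.1619, 0.1305]
tool_rot: [0.919, 1.366, -0.92]
ft_force: [0.6, 1.4, -2.2]
grip_width: 0.288
t 32.27 tcp [0.569  0.1619 0.1305] F [ 0.6  1.4 -2.2] g 2.503
x [ 0.001 -0.001 -1.   ] z [ 0.377 -0.926  0.002] q [ 0.43  0.4  -0.92  1.69  0.34  1.22 -1.76]
[ -7.78243863 111.51629995]
```

View pics/w28.png

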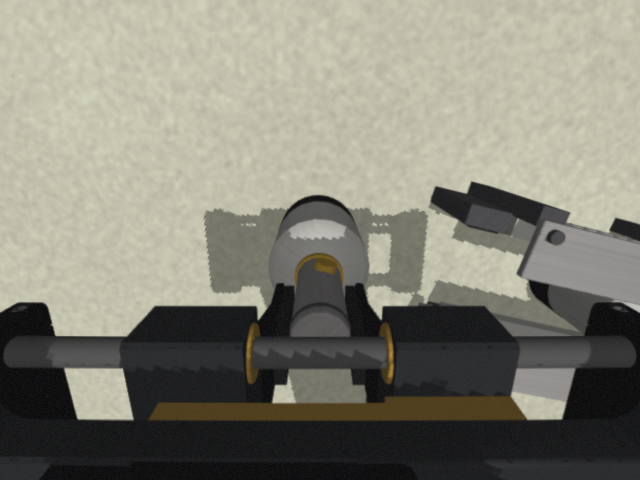

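```bash
python3 -m handwheel '[{"xyz":[0.4,-0.8,0],"angular":[0,0,-4]},{"xyz":[0.4,-0.9,0],"angular":[0,0,-4]},{"xyz":[0.4,-0.9,0],"angular":[0,0,-3]},{"xyz":[0.1,-0.3,0],"angular":[0,0,-1]}]';python3 -c "
from h import *
s=st();print(w2r(s['position'])*1000);d=save('wrist','pics/w29.png',(230,180,420,400),3)"
```

```text
time: 32.65
position: [0.5841, 0.1317, 0.1305]
tool_rot: [1.092, 1.281, -1.089]
ft_force: [-1.0, 0.2, -2.6]
grip_width: 0.29
t 32.65 tcp [0.5841 0.1317 0.1305] F [-1.   0.2 -2.6] g 2.521
x [ 0.001  0.001 -1.   ] z [ 0.16  -0.987 -0.001] q [ 0.43  0.4  -0.86  1.68  0.32  1.21 -1.91]
[ 2.42028685 79.28354088]
```

View pics/w29.png

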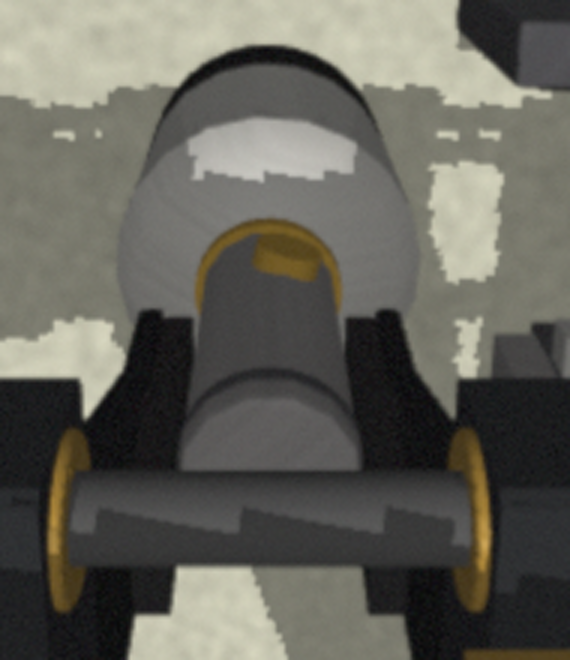

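```bash
python3 -c "
from h import *
d=get_image('wrist')
for px,z,o in (((320,195),0,32),((320,253),.097,14)):
    P=onz(d,[px],z)[0];print(w2r(P)*1e3-[o,0])
"
python3 -m handwheel '[{"xyz":[0.1,-1.5,0],"angular":[0,0,0]},{"xyz":[0.15,-1.6,0],"angular":[-0.2,0,0]},{"xyz":[0.25,-1.5,0],"angular":[-0.2,0,0]}]';python3 -c "
from h import *
s=st();print(w2r(s['position'])*1000)"
```

```text
[ 2.80025611 79.7239705 ]
[ 3.91423574 79.6933914 ]
time: 33.0
position: [0.586, 0.0944, 0.1305]
tool_rot: [1.076, 1.289, -1.077]
ft_force: [-0.9, 3.2, 5.2]
grip_width: 0.29
t 33.00 tcp [0.586  0.0944 0.1305] F [-0.9  3.2  5.2] g 2.527
x [-0. -0. -1.] z [ 0.178 -0.984  0.   ] q [ 0.5   0.39 -0.86  1.69  0.31  1.21 -1.83]
[-1.5617106  42.18544291]
```

```bash
python3 -m handwheel '[{"xyz":[0.4,-1.5,0],"angular":[0,0,-0.4]},{"xyz":[0.35,-1.6,0],"angular":[-0.2,0,-0.4]},{"xyz":[0.3,-1.7,0],"angular":[-0.2,0,0]},{"xyz":[0.25,-1.6,0],"angular":[-0.2,0,0]}]';python3 -c "
from h import *
s=st();print(w2r(s['position'])*1000)"
```

```text
time: 33.33
position: [0.5982, 0.0317, 0.1303]
tool_rot: [1.074, 1.282, -1.086]
ft_force: [-0.2, 0.1, -1.5]
grip_width: 0.29
t 33.33 tcp [0.5982 0.0317 0.1303] F [-0.2  0.1 -1.5] g 2.527
x [-0.001 -0.008 -1.   ] z [ 0.173 -0.985  0.008] q [ 0.58  0.39 -0.83  1.67  0.31  1.22 -1.73]
[  0.5722168  -21.67078521]
```

```bash
python3 -m handwheel '[{"xyz":[0.2,-1.2,0],"angular":[0.2,0,-0.4]},{"xyz":[0.15,-0.9,0],"angular":[0,0,0]},{"xyz":[0.1,-0.7,0],"angular":[0,0,0]},{"xyz":[0.1,-0.5,0],"angular":[0,0,0]}]';python3 -c "
from h import *
s=st();print(w2r(s['position'])*1000)"
```

```text
time: 33.67
position: [0.604, 0.003, 0.131]
tool_rot: [1.093, 1.292, -1.082]
ft_force: [-2.8, 11.2, -0.7]
grip_width: 0.288
t 33.67 tcp [0.604 0.003 0.131] F [-2.8 11.2 -0.7] g 2.509
x [-0.002  0.01  -1.   ] z [ 0.166 -0.986 -0.01 ] q [ 0.62  0.4  -0.82  1.66  0.3   1.22 -1.67]
[  1.81625928 -50.90159625]
```

```bash
python3 -m handwheel '[{"xyz":[-0.03,0.2,0],"angular":[0,0,0]},{"xyz":[0,0,0],"angular":[0,0,0]},{"xyz":[0,0,0],"angular":[0,0,0]},{"xyz":[0,0,0],"angular":[0,0,0]}]' 5 20;python3 -m handwheel '[{"xyz":[0,0,2],"angular":[0,0,0]},{"xyz":[0,0,4],"angular":[0,0,0]},{"xyz":[0,0,4],"angular":[0,0,0]},{"xyz":[-2,-0.8,2],"angular":[0,0,0]},{"xyz":[-3,-1.3,0],"angular":[0,0,0]}]';python3 -m handwheel '[{"xyz":[-3,-1.3,0],"angular":[0,0,0]},{"xyz":[-3,-1.3,0],"angular":[0,0,0]},{"xyz":[-1,-0.6,0],"angular":[0,0,0]}]';python3 -c "
from h import *
s=st()
d=save('scene','pics/s8.png',(170,170,430,380),3);save('wrist','pics/w30.png')"
```

```text
time: 34.0
position: [0.6039, 0.0051, 0.1312]
tool_rot: [1.091, 1.293, -1.08]
ft_force: [0.5, -0.1, -0.0]
grip_width: 0.504
time: 34.42
position: [0.5537, -0.0172, 0.2528]
tool_rot: [1.088, 1.297, -1.08]
ft_force: [-0.5, -0.8, 0.7]
grip_width: 0.573
time: 34.67
position: [0.4807, -0.0522, 0.2554]
tool_rot: [1.086, 1.291, -1.08]
ft_force: [1.2, -0.4, -0.4]
grip_width: 0.572
t 34.67 tcp [ 0.4807 -0.0522  0.2554] F [ 1.2 -0.4 -0.4] g 4.976
x [-0.002  0.006 -1.   ] z [ 0.17  -0.985 -0.006] q [ 0.92 -0.03 -0.83  1.77 -0.03  1.39 -1.31]
```

View pics/s8.png

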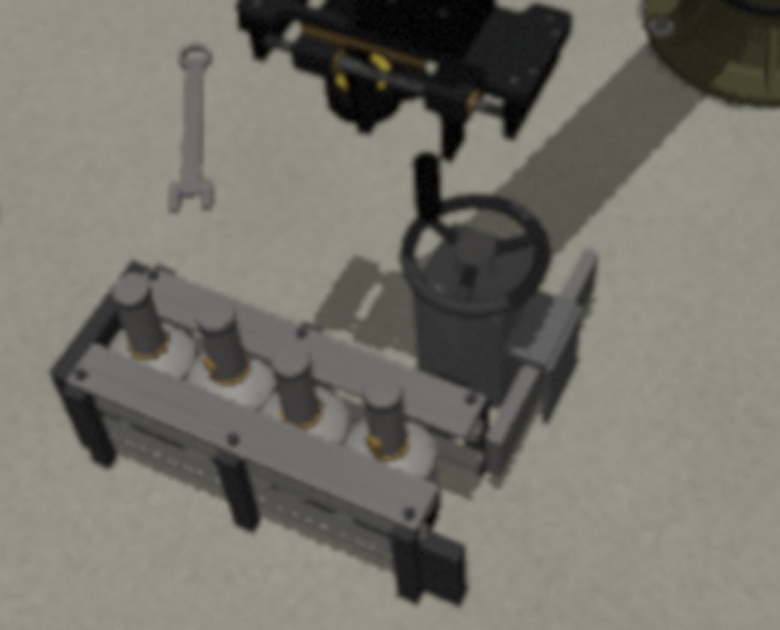

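View pics/w30.png

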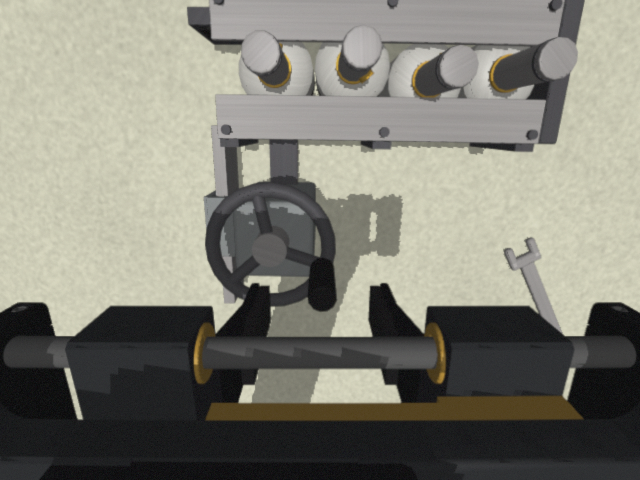

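```bash
python3 -m handwheel '[{"xyz":[-1,-0.4,-1],"angular":[0,0,0]},{"xyz":[-0.7,-0.2,-2],"angular":[0,0,0]},{"xyz":[0,0,-2],"angular":[0,0,0]}]';python3 -c "
from h import *
s=st()
save('wrist','pics/w31.png')"
```

```text
time: 35.02
position: [0.47, -0.0592, 0.2095]
tool_rot: [1.089, 1.276, -1.076]
ft_force: [0.0, -0.1, 0.5]
grip_width: 0.569
t 35.02 tcp [ 0.47   -0.0592  0.2095] F [ 0.  -0.1  0.5] g 4.954
x [ 0.012  0.001 -1.   ] z [ 0.168 -0.986  0.001] q [ 0.93 -0.04 -0.83  1.87 -0.03  1.28 -1.29]
```

View pics/w31.png

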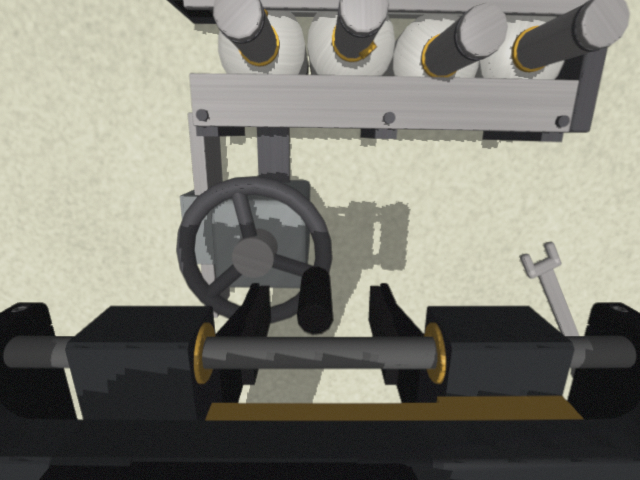

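```bash
python3 -m handwheel '[{"xyz":[-0.7,0,-1.5],"angular":[0,0.6,0]},{"xyz":[-0.3,0,-1.5],"angular":[0,0,0]},{"xyz":[0,0,-0.5],"angular":[0,0,0]}]';python3 -m handwheel '[{"xyz":[-0.1,0,0],"angular":[0,0,0]},{"xyz":[0,0,0],"angular":[0,0,0]},{"xyz":[0,0,0],"angular":[0,0,0]},{"xyz":[0,0,0],"angular":[0,0,0]},{"xyz":[0,0,0],"angular":[0,0,0]}]' 1 20; python3 -m handwheel '[{"xyz":[0,0,0],"angular":[0,0,0]},{"xyz":[0,0,0],"angular":[0,0,0]}]'; python3 wind.py -30 5
```

```text
time: 35.32
position: [0.4604, -0.0568, 0.1703]
tool_rot: [1.083, 1.292, -1.081]
ft_force: [0.3, 0.1, -0.5]
grip_width: 0.573
time: 35.73
position: [0.4628, -0.0552, 0.1726]
tool_rot: [1.083, 1.292, -1.075]
ft_force: [0.3, -4.8, -2.8]
grip_width: 0.281
time: 35.9
position: [0.463, -0.0577, 0.1726]
tool_rot: [1.082, 1.289, -1.077]
ft_force: [-0.3, 3.0, -2.7]
grip_width: 0.222
t 35.90 tcp [ 0.463  -0.0577  0.1726] F [-0.3  3.  -2.7] g 1.935
x [ 0.     0.003 -1.   ] z [ 0.174 -0.985 -0.003] q [ 0.92 -0.01 -0.83  1.93 -0.01  1.22 -1.3 ]
theta -97.5 rad-err -1.9 mm
rot err deg [-0.2  0.  -1. ]
[-2.2  0.7]
[-1.4  1.8]
[-0.3  2.3]
[0.9 2.1]
[1.8 1.4]
```

```bash
python3 -m handwheel '[{"xyz":[-2.2,0.6,0],"angular":[0,0,-0.5]},{"xyz":[-1.4,1.8,0],"angular":[0,0,-0.3]},{"xyz":[-0.3,2.3,0],"angular":[0,0,0]}]'; python3 wind.py -30 5
```

```text
time: 36.15
position: [0.4252, -0.0189, 0.1727]
tool_rot: [1.097, 1.272, -1.095]
ft_force: [-7.0, -8.3, 5.9]
grip_width: 0.224
t 36.15 tcp [ 0.4252 -0.0189  0.1727] F [-7.  -8.3  5.9] g 1.948
x [ 0.004 -0.002 -1.   ] z [ 0.151 -0.989  0.002] q [ 0.91 -0.15 -0.84  2.02 -0.12  1.23 -1.31]
theta -175.6 rad-err -1.1 mm
rot err deg [0.1 0.2 0.4]
[0.3 2.3]
[1.5 1.7]
[2.2 0.8]
[ 2.3 -0.4]
[ 1.7 -1.5]
```

```bash
python3 -m handwheel '[{"xyz":[0.3,2.3,0],"angular":[0,0,0]},{"xyz":[1.5,1.7,0],"angular":[0,0,0]},{"xyz":[2.2,0.8,0],"angular":[0,0,0]},{"xyz":[2.3,-0.4,0],"angular":[0,0,0]},{"xyz":[1.7,-1.5,0],"angular":[0,0,0]}]'; python3 wind.py -30 5
```

```text
time: 36.57
position: [0.4935, 0.024, 0.1729]
tool_rot: [1.085, 1.292, -1.105]
ft_force: [0.3, 13.5, -1.9]
grip_width: 0.223
t 36.57 tcp [0.4935 0.024  0.1729] F [ 0.3 13.5 -1.9] g 1.938
x [-0.017 -0.001 -1.   ] z [ 0.156 -0.988 -0.002] q [ 0.85  0.11 -0.99  1.85  0.09  1.25 -1.59]
theta 57.7 rad-err 2.2 mm
rot err deg [ 0.1 -1.   0.1]
[ 1.4 -1.9]
[ 0.5 -2.2]
[-0.7 -2.2]
[-1.7 -1.6]
[-2.2 -0.5]
```

```bash
python3 -m handwheel '[{"xyz":[1.4,-1.9,0],"angular":[0,-1,0]},{"xyz":[0.5,-2.2,0],"angular":[0,0,0]},{"xyz":[-0.7,-2.2,0],"angular":[0,0,0]},{"xyz":[-1.7,-1.6,0],"angular":[0,0,0]},{"xyz":[-2.2,-0.5,0],"angular":[0,0,0]}]'; python3 wind.py -30 5
```

```text
time: 36.98
position: [0.4856, -0.0543, 0.1742]
tool_rot: [1.11, 1.266, -1.048]
ft_force: [13.7, -15.8, -15.4]
grip_width: 0.22
t 36.98 tcp [ 0.4856 -0.0543  0.1742] F [ 13.7 -15.8 -15.4] g 1.913
x [ 0.038  0.016 -0.999] z [ 0.171 -0.985 -0.01 ] q [ 1.    0.02 -0.93  1.91 -0.01  1.19 -1.32]
theta -66.3 rad-err -2.1 mm
rot err deg [-0.9  2.2 -0.8]
[-2.2 -0.5]
[-2.1  0.8]
[-1.4  1.8]
[-0.4  2.3]
[0.8 2.1]
```

```bash
python3 -m handwheel '[{"xyz":[-2.2,-0.4,0],"angular":[-0.5,1.5,-0.5]},{"xyz":[-2.1,0.8,0],"angular":[0,0.5,0]},{"xyz":[-1.4,1.8,0],"angular":[0,0,0]},{"xyz":[-0.4,2.3,0],"angular":[0,0,0]}]'; python3 wind.py -30 5
```

```text
time: 37.32
position: [0.4234, -0.0203, 0.174]
tool_rot: [1.108, 1.267, -1.095]
ft_force: [-3.8, -6.6, 2.6]
grip_width: 0.221
t 37.32 tcp [ 0.4234 -0.0203  0.174 ] F [-3.8 -6.6  2.6] g 1.922
x [ 0.01   0.002 -1.   ] z [ 0.144 -0.99  -0.   ] q [ 1.01 -0.18 -0.91  2.02 -0.16  1.23 -1.27]
theta -173.9 rad-err 0.9 mm
rot err deg [-0.1  0.6  0.8]
[0.4 2.3]
[1.4 1.8]
[2.1 0.8]
[ 2.3 -0.4]
[ 1.8 -1.4]
```

```bash
python3 -m handwheel '[{"xyz":[0.4,2.3,0],"angular":[0,0.5,0.5]},{"xyz":[1.4,1.8,0],"angular":[0,0,0]},{"xyz":[2.1,0.8,0],"angular":[0,0,0]},{"xyz":[2.3,-0.4,0],"angular":[0,0,0]},{"xyz":[1.8,-1.4,0],"angular":[0,0,0]}]'; python3 wind.py -30 5
```

```text
time: 37.73
position: [0.4898, 0.0247, 0.174]
tool_rot: [1.083, 1.298, -1.108]
ft_force: [-2.1, 11.8, -0.3]
grip_width: 0.221
t 37.73 tcp [0.4898 0.0247 0.174 ] F [-2.1 11.8 -0.3] g 1.918
x [-0.023  0.    -1.   ] z [ 0.156 -0.988 -0.004] q [ 0.95  0.12 -1.1   1.85  0.11  1.26 -1.6 ]
theta 62.1 rad-err 1.0 mm
rot err deg [-0.  -1.3  0. ]
[ 1.6 -1.7]
[ 0.7 -2.2]
[-0.5 -2.2]
[-1.6 -1.7]
[-2.2 -0.7]
```

```bash
python3 -m handwheel '[{"xyz":[1.6,-1.7,0],"angular":[0,-1.3,0]},{"xyz":[0.7,-2.2,0],"angular":[0,0,0]},{"xyz":[-0.5,-2.2,0],"angular":[0,0,0]},{"xyz":[-1.6,-1.7,0],"angular":[0,0,0]},{"xyz":[-2.2,-0.7,0],"angular":[0,0,0]}]'; python3 wind.py -30 5
```

```text
time: 38.15
position: [0.4841, -0.0549, 0.1747]
tool_rot: [1.105, 1.277, -1.055]
ft_force: [9.2, -11.8, -13.1]
grip_width: 0.225
t 38.15 tcp [ 0.4841 -0.0549  0.1747] F [  9.2 -11.8 -13.1] g 1.956
x [ 0.026  0.018 -1.   ] z [ 0.171 -0.985 -0.013] q [ 1.12  0.04 -1.05  1.9   0.01  1.2  -1.33]
theta -68.4 rad-err -2.1 mm
rot err deg [-1.   1.5 -0.8]
[-2.2 -0.5]
[-2.1  0.9]
[-1.4  1.8]
[-0.3  2.3]
[0.9 2.1]
```

```bash
python3 -m handwheel '[{"xyz":[-2.2,-0.4,0],"angular":[-0.7,1,-0.5]},{"xyz":[-2.1,0.9,0],"angular":[-0.3,0.5,0]},{"xyz":[-1.4,1.8,0],"angular":[0,0,0]},{"xyz":[-0.3,2.3,0],"angular":[0,0,0]}]'; python3 wind.py -30 5
```

```text
time: 38.48
position: [0.4224, -0.0196, 0.1745]
tool_rot: [1.1, 1.266, -1.1]
ft_force: [-6.5, -7.0, 3.9]
grip_width: 0.226
t 38.48 tcp [ 0.4224 -0.0196  0.1745] F [-6.5 -7.   3.9] g 1.963
x [ 0.006 -0.005 -1.   ] z [ 0.145 -0.989  0.006] q [ 1.13 -0.21 -1.02  2.02 -0.18  1.24 -1.24]
theta -175.0 rad-err 1.8 mm
rot err deg [0.3 0.3 0.7]
[0.6 2.3]
[1.5 1.8]
[2.2 0.8]
[ 2.3 -0.4]
[ 1.8 -1.5]
```

```bash
python3 -m handwheel '[{"xyz":[0.6,2.3,0],"angular":[0.3,0.3,0.5]},{"xyz":[1.5,1.8,0],"angular":[0,0,0]},{"xyz":[2.2,0.8,0],"angular":[0,0,0]},{"xyz":[2.3,-0.4,0],"angular":[0,0,0]},{"xyz":[1.8,-1.5,0],"angular":[0,0,0]}]'; python3 wind.py -30 5
```

```text
time: 38.9
position: [0.4911, 0.0231, 0.1745]
tool_rot: [1.076, 1.296, -1.116]
ft_force: [-1.7, 12.4, 3.7]
grip_width: 0.225
t 38.90 tcp [0.4911 0.0231 0.1745] F [-1.7 12.4  3.7] g 1.954
x [-0.028 -0.007 -1.   ] z [ 0.156 -0.988  0.002] q [ 1.07  0.19 -1.26  1.84  0.19  1.27 -1.66]
theta 59.6 rad-err 0.3 mm
rot err deg [ 0.4 -1.6  0.1]
[ 1.6 -1.7]
[ 0.6 -2.2]
[-0.6 -2.2]
[-1.6 -1.6]
[-2.2 -0.6]
```

```bash
python3 -m handwheel '[{"xyz":[1.6,-1.7,0],"angular":[0,-1.2,0]},{"xyz":[0.6,-2.2,0],"angular":[0,-0.3,0]}]'; python3 wind.py -30 5
```

```text
time: 39.07
position: [0.5119, -0.0081, 0.1744]
tool_rot: [1.084, 1.295, -1.09]
ft_force: [-4.7, 4.6, 3.9]
grip_width: 0.224
t 39.07 tcp [ 0.5119 -0.0081  0.1744] F [-4.7  4.6  3.9] g 1.950
x [-0.01   0.004 -1.   ] z [ 0.166 -0.986 -0.006] q [ 1.08  0.23 -1.23  1.81  0.22  1.26 -1.62]
theta 9.7 rad-err -0.5 mm
rot err deg [-0.3 -0.6 -0.5]
[-0.2 -2.3]
[-1.3 -1.9]
[-2.1 -1. ]
[-2.3  0.2]
[-1.9  1.3]
```

```bash
python3 -m handwheel '[{"xyz":[-0.2,-2.3,0],"angular":[0,-0.4,-0.4]},{"xyz":[-1.3,-1.9,0],"angular":[0,0,0]},{"xyz":[-2.1,-1,0],"angular":[0,0,0]}]'; python3 wind.py -30 5
```

```text
time: 39.32
position: [0.4817, -0.0563, 0.1747]
tool_rot: [1.105, 1.292, -1.069]
ft_force: [3.8, -2.7, 3.3]
grip_width: 0.227
t 39.32 tcp [ 0.4817 -0.0563  0.1747] F [ 3.8 -2.7  3.3] g 1.971
x [ 0.007  0.022 -1.   ] z [ 0.166 -0.986 -0.02 ] q [ 1.31  0.09 -1.27  1.88  0.07  1.22 -1.38]
theta -72.1 rad-err -1.6 mm
rot err deg [-1.2  0.4 -0.5]
[-2.3 -0.3]
[-2.1  1. ]
[-1.3  1.9]
[-0.1  2.3]
[1.  2.1]
```

```bash
python3 -m handwheel '[{"xyz":[-2.2,-0.2,0],"angular":[-0.8,0.4,-0.3]}]'; python3 wind.py -30 4
```

```text
time: 39.4
position: [0.4611, -0.0589, 0.1746]
tool_rot: [1.103, 1.286, -1.081]
ft_force: [1.0, 8.5, 8.1]
grip_width: 0.224
t 39.40 tcp [ 0.4611 -0.0589  0.1746] F [1.  8.5 8.1] g 1.947
x [ 0.004  0.014 -1.   ] z [ 0.158 -0.987 -0.013] q [ 1.39 -0.03 -1.27  1.93 -0.04  1.22 -1.28]
theta -99.7 rad-err -0.4 mm
rot err deg [-0.8  0.3 -0.1]
[-2.1  0.9]
[-1.3  1.9]
[-0.2  2.3]
[1.  2.1]
```

```bash
python3 -m handwheel '[{"xyz":[-2.1,0.9,0],"angular":[-0.5,0.3,0]}]'; python3 wind.py -20 4
```

```text
time: 39.48
position: [0.4418, -0.0516, 0.1748]
tool_rot: [1.101, 1.28, -1.086]
ft_force: [5.0, 1.6, -4.9]
grip_width: 0.223
t 39.48 tcp [ 0.4418 -0.0516  0.1748] F [ 5.   1.6 -4.9] g 1.936
x [ 0.005  0.007 -1.   ] z [ 0.155 -0.988 -0.006] q [ 1.41 -0.17 -1.22  1.97 -0.18  1.23 -1.17]
theta -126.6 rad-err 0.4 mm
rot err deg [-0.4  0.3  0.1]
[-1.   1.2]
[-0.6  1.4]
[-0.1  1.5]
[0.4 1.5]
```

```bash
python3 -m handwheel '[{"xyz":[0,0,0],"angular":[0,3,0]},{"xyz":[0,0,0],"angular":[0,4,0]}]'; python3 wind.py -20 4
```

```text
time: 39.65
position: [0.4335, -0.0508, 0.1796]
tool_rot: [1.003, 1.31, -1.214]
ft_force: [3.3, 5.0, -23.0]
grip_width: 0.227
t 39.65 tcp [ 0.4335 -0.0508  0.1796] F [  3.3   5.  -23. ] g 1.971
x [-0.11  -0.069 -0.992] z [ 0.144 -0.988  0.053] q [ 1.35  0.05 -1.36  1.9   0.12  1.34 -1.48]
theta -134.7 rad-err 5.2 mm
rot err deg [ 4.  -6.3  0.9]
[-0.5  1.6]
[-0.4  1.5]
[0.1 1.5]
[0.6 1.4]
```

```bash
python3 -m handwheel '[{"xyz":[0,0,0],"angular":[1,-2,0]},{"xyz":[0,0,0],"angular":[1,-2,0]},{"xyz":[0,0,0],"angular":[0,-1,0]}]' 5; python3 wind.py -20 1
```

```text
time: 39.9
position: [0.4349, -0.0373, 0.1652]
tool_rot: [1.129, 1.37, -1.07]
ft_force: [-0.6, -0.9, 0.1]
grip_width: 0.373
t 39.90 tcp [ 0.4349 -0.0373  0.1652] F [-0.6 -0.9  0.1] g 3.247
x [-0.042  0.081 -0.996] z [ 0.163 -0.983 -0.087] q [ 1.41 -0.06 -1.27  1.96 -0.14  1.26 -1.21]
theta -147.0 rad-err -4.5 mm
rot err deg [-4.6 -2.4 -0.4]
[-1.   1.2]
```

```bash
python3 -m handwheel '[{"xyz":[0,0,0],"angular":[0,0,0]},{"xyz":[0,0,0],"angular":[-2,-1,0]},{"xyz":[0,0,0],"angular":[-1.5,-0.8,0]}]' 5; python3 wind.py -20 1;  python3 -c "
from h import *
save('wrist','pics/w40.png')"
```

```text
time: 40.15
position: [0.4354, -0.0372, 0.1648]
tool_rot: [1.108, 1.31, -1.079]
ft_force: [0.1, 0.2, -0.0]
grip_width: 0.549
t 40.15 tcp [ 0.4354 -0.0372  0.1648] F [ 0.1  0.2 -0. ] g 4.772
x [-0.01   0.031 -0.999] z [ 0.161 -0.986 -0.032] q [ 1.4  -0.16 -1.24  1.98 -0.19  1.23 -1.17]
theta -146.8 rad-err -4.9 mm
rot err deg [-1.8 -0.6 -0.3]
[-1.   1.2]
```

View pics/w40.png

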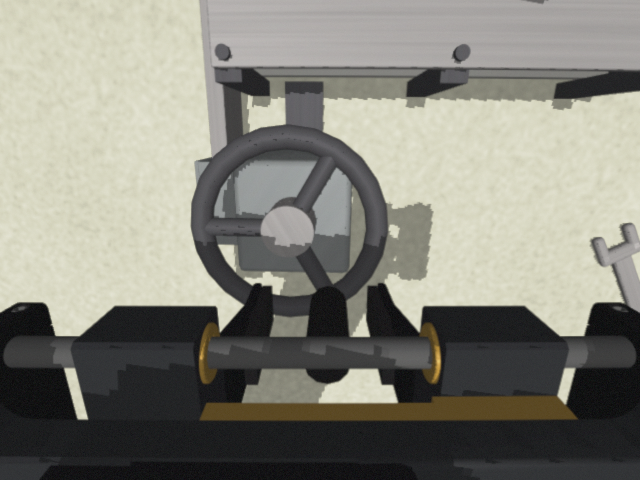

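```bash
python3 -m handwheel '[{"xyz":[0,0,2],"angular":[-0.5,0,0]},{"xyz":[0.2,0,4],"angular":[-0.5,0,0]},{"xyz":[0.3,0,4],"angular":[0,0,0]},{"xyz":[0,-1,3],"angular":[0,0,0]},{"xyz":[0,-3.5,0],"angular":[0,0,0]}]' 5; python3 -m handwheel '[{"xyz":[0,-3.5,0],"angular":[0,0,0]},{"xyz":[0,-3.5,0],"angular":[0,0,0]},{"xyz":[0,-3.5,0],"angular":[0,0,0]},{"xyz":[0,-3.5,0],"angular":[0,0,0]},{"xyz":[0.5,-3.5,0],"angular":[0,0,0]}]'; python3 wind.py -20 1;  python3 -c "
from h import *
save('top','pics/t9.png')"
```

```text
time: 40.62
position: [0.4384, -0.075, 0.3032]
tool_rot: [1.066, 1.287, -1.097]
ft_force: [2.0, -0.4, 0.2]
grip_width: 0.572
time: 41.03
position: [0.4459, -0.2564, 0.3138]
tool_rot: [1.045, 1.262, -1.107]
ft_force: [0.5, 1.3, 0.8]
grip_width: 0.571
t 41.03 tcp [ 0.4459 -0.2564  0.3138] F [0.5 1.3 0.8] g 4.964
x [-0.006 -0.043 -0.999] z [ 0.173 -0.984  0.041] q [ 1.43  0.03 -1.    1.62  0.07  1.49 -0.97]
theta -95.4 rad-err 197.5 mm
rot err deg [ 2.5 -0.4 -0.9]
[ 0.4 20.1]
```

View pics/t9.png

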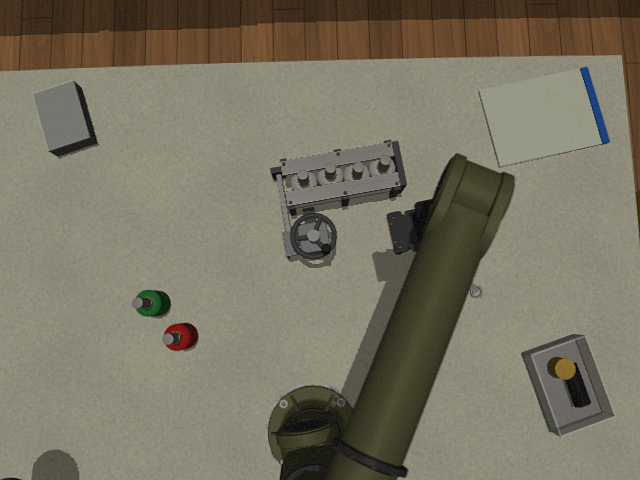

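```bash
python3 -m handwheel '[{"xyz":[3,-1,0],"angular":[1.5,0,0]},{"xyz":[3.7,0,0],"angular":[1,0,0]},{"xyz":[3.7,0,0],"angular":[0,0,0]},{"xyz":[3.7,0,0],"angular":[0,0,0]},{"xyz":[3.7,0,0],"angular":[0,0,0]}]'; python3 -m handwheel '[{"xyz":[3.7,0,0],"angular":[0,0,0]},{"xyz":[2,2,0],"angular":[0,0,0]},{"xyz":[0,3.7,0],"angular":[0,0,0]},{"xyz":[0,3.7,0],"angular":[0,0,0]},{"xyz":[0,3.7,0],"angular":[0,0,0]}]'; python3 wind.py -20 1
```

```text
time: 41.5
position: [0.6185, -0.2894, 0.3186]
tool_rot: [1.09, 1.26, -1.137]
ft_force: [0.7, -0.3, 1.7]
grip_width: 0.576
time: 41.92
position: [0.6837, -0.1672, 0.3151]
tool_rot: [1.109, 1.245, -1.157]
ft_force: [0.1, -1.1, 0.3]
grip_width: 0.576
t 41.92 tcp [ 0.6837 -0.1672  0.3151] F [ 0.1 -1.1  0.3] g 5.014
x [-0.012 -0.028 -1.   ] z [ 0.1   -0.995  0.026] q [ 0.74  0.58 -0.95  1.11  0.49  1.68 -1.54]
theta -35.2 rad-err 218.8 mm
rot err deg [ 1.6 -0.6  3.3]
[-19.   11.5]
```

```bash
python3 -m handwheel '[{"xyz":[0,3.7,0],"angular":[1,0,1]},{"xyz":[0,3.7,0],"angular":[0.5,0,1]},{"xyz":[-2,2,0],"angular":[0,0,1]},{"xyz":[-3.7,0,0],"angular":[0,0,0]},{"xyz":[-3.7,0,0],"angular":[0,0,0]}]'; python3 -m handwheel '[{"xyz":[-3.7,0,-0.5],"angular":[0,0,0]},{"xyz":[-3.7,0,-0.5],"angular":[0,0,0]},{"xyz":[-3.7,0,-0.5],"angular":[0,0,0]},{"xyz":[-2.5,0,-0.5],"angular":[0,0,0]}]'; python3 wind.py -20 1
```

```text
time: 42.33
position: [0.5911, -0.0544, 0.3187]
tool_rot: [1.087, 1.288, -1.087]
ft_force: [-1.0, -0.8, 1.6]
grip_width: 0.577
time: 42.67
position: [0.4551, -0.0504, 0.2998]
tool_rot: [1.082, 1.286, -1.089]
ft_force: [0.4, -1.0, -0.0]
grip_width: 0.577
t 42.67 tcp [ 0.4551 -0.0504  0.2998] F [ 0.4 -1.  -0. ] g 5.021
x [-0.004 -0.002 -1.   ] z [ 0.166 -0.986  0.001] q [ 1.28 -0.18 -1.07  1.74 -0.16  1.49 -1.18]
theta -110.9 rad-err -7.1 mm
rot err deg [ 0.1 -0.2 -0.5]
[-1.6  0.1]
```

```bash
python3 -c "
from h import *
d=save('wrist','pics/w41.png')"
```

```text
(no output)
```

View pics/w41.png

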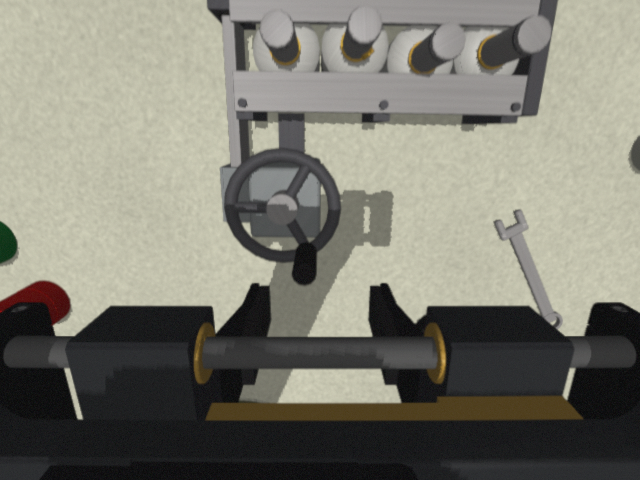

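```bash
python3 -c "
from h import *
d=get_image('wrist');p=onz(d,[[304,272]],.206)[0];c=onz(d,[[282,209]],.15)[0];print(p,c,np.degrees(np.arctan2(p[1]-c[1],p[0]-c[0])))"
python3 -m handwheel '[{"xyz":[-1,0.3,-2],"angular":[0,0,0]},{"xyz":[-1,0.3,-3],"angular":[0,0,0]},{"xyz":[-0.3,0,-2],"angular":[0,0,0]}]'; python3 wind.py -20 1
```

```text
[ 0.42661381 -0.0427543   0.206     ] [ 0.45978963 -0.01610588  0.15      ] -141.2268863312954
time: 43.02
position: [0.4339, -0.047, 0.2359]
tool_rot: [1.072, 1.253, -1.103]
ft_force: [-0.4, 0.1, -0.6]
grip_width: 0.574
t 43.02 tcp [ 0.4339 -0.047   0.2359] F [-0.4  0.1 -0.6] g 4.991
x [ 0.007 -0.031 -0.999] z [ 0.157 -0.987  0.032] q [ 1.24 -0.25 -1.03  1.9  -0.19  1.36 -1.16]
theta -137.7 rad-err 2.3 mm
rot err deg [ 1.8  0.4 -0. ]
[-0.7  1.5]
```

```bash
python3 -m handwheel '[{"xyz":[0,0.2,-2],"angular":[1,0.3,0]},{"xyz":[0,0,-2],"angular":[0.5,0,0]},{"xyz":[0,0,-1],"angular":[0,0,0]}]'; python3 wind.py -20 1;python3 -c "
from h import *
d=save('wrist','pics/w42.png')"
```

```text
time: 43.27
position: [0.4347, -0.0442, 0.1848]
tool_rot: [1.084, 1.269, -1.095]
ft_force: [-1.4, 0.4, 0.8]
grip_width: 0.574
t 43.27 tcp [ 0.4347 -0.0442  0.1848] F [-1.4  0.4  0.8] g 4.995
x [ 0.003 -0.012 -1.   ] z [ 0.158 -0.987  0.012] q [ 1.25 -0.18 -1.09  1.97 -0.16  1.25 -1.2 ]
theta -139.7 rad-err -0.2 mm
rot err deg [ 0.7  0.2 -0.1]
[-0.8  1.3]
```

View pics/w42.png

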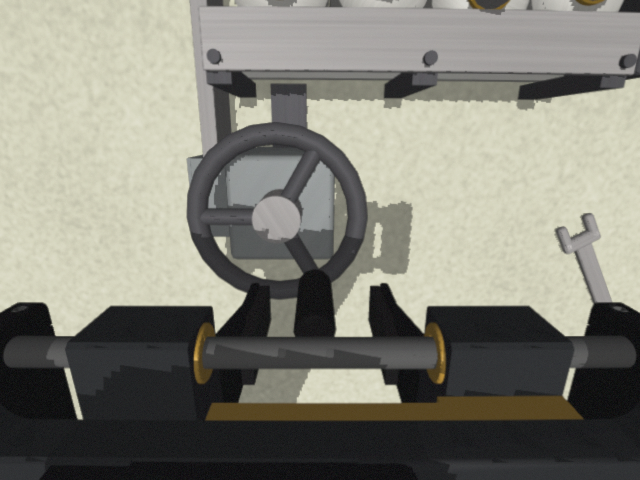

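```bash
python3 -m handwheel '[{"xyz":[0.1,0.1,-1],"angular":[0.5,0,0]},{"xyz":[0.1,0,-0.3],"angular":[0,0,0]},{"xyz":[0,0,0],"angular":[0,0,0]},{"xyz":[0,0,0],"angular":[0,0,0]},{"xyz":[0,0,0],"angular":[0,0,0]}]' 1 20; python3 -m handwheel '[{"xyz":[0,0,0],"angular":[0,0,0]},{"xyz":[0,0,0],"angular":[0,0,0]},{"xyz":[0,0,0],"angular":[0,0,0]}]'; python3 wind.py -10 4
```

```text
time: 43.73
position: [0.4398, -0.0419, 0.173]
tool_rot: [1.091, 1.275, -1.086]
ft_force: [-0.9, 0.5, -0.5]
grip_width: 0.279
time: 43.98
position: [0.4404, -0.0414, 0.1733]
tool_rot: [1.092, 1.275, -1.085]
ft_force: [1.2, 1.2, -2.1]
grip_width: 0.217
t 43.98 tcp [ 0.4404 -0.0414  0.1733] F [ 1.2  1.2 -2.1] g 1.887
x [ 0.008 -0.001 -1.   ] z [ 0.161 -0.987  0.002] q [ 1.26 -0.15 -1.12  1.98 -0.14  1.22 -1.22]
theta -137.4 rad-err -6.3 mm
rot err deg [ 0.1  0.4 -0.2]
[-0.9  0.2]
[-0.4  0.7]
[-0.2  0.7]
[-0.1  0.8]
```

```bash
python3 -m handwheel '[{"xyz":[-0.7,0.6,0],"angular":[0,0,0]},{"xyz":[-0.4,0.7,0],"angular":[0,0,0]},{"xyz":[-0.2,0.5,0],"angular":[0,0,0]}]'; python3 wind.py -10 1
```

```text
time: 44.23
position: [0.4316, -0.0244, 0.1735]
tool_rot: [1.098, 1.264, -1.079]
ft_force: [3.9, -1.5, -6.9]
grip_width: 0.211
t 44.23 tcp [ 0.4316 -0.0244  0.1735] F [ 3.9 -1.5 -6.9] g 1.837
x [ 0.02  -0.002 -1.   ] z [ 0.159 -0.987  0.005] q [ 1.22 -0.22 -1.09  2.01 -0.2   1.22 -1.2 ]
theta -166.5 rad-err -6.5 mm
rot err deg [ 0.1  1.1 -0.1]
[-0.8  0.6]
```

```bash
python3 -m handwheel '[{"xyz":[-0.2,0.5,0],"angular":[0,0.8,0]},{"xyz":[-0.1,0.4,0],"angular":[0,0,0]},{"xyz":[0,0.4,0],"angular":[0,0,0]}]'; python3 wind.py -10 1;python3 -c "
from h import *
d=save('wrist','pics/w43.png');save('top','pics/t10.png',(250,140,420,300),4)"
```

```text
time: 44.48
position: [0.4306, -0.0193, 0.1735]
tool_rot: [1.085, 1.257, -1.094]
ft_force: [2.3, -11.2, -8.2]
grip_width: 0.214
t 44.48 tcp [ 0.4306 -0.0193  0.1735] F [  2.3 -11.2  -8.2] g 1.860
x [ 0.013 -0.018 -1.   ] z [ 0.156 -0.988  0.02 ] q [ 1.22 -0.22 -1.11  2.01 -0.19  1.22 -1.23]
theta -174.3 rad-err -6.4 mm
rot err deg [1.1 0.7 0.1]
[-0.6  0.7]
```

View pics/w43.png

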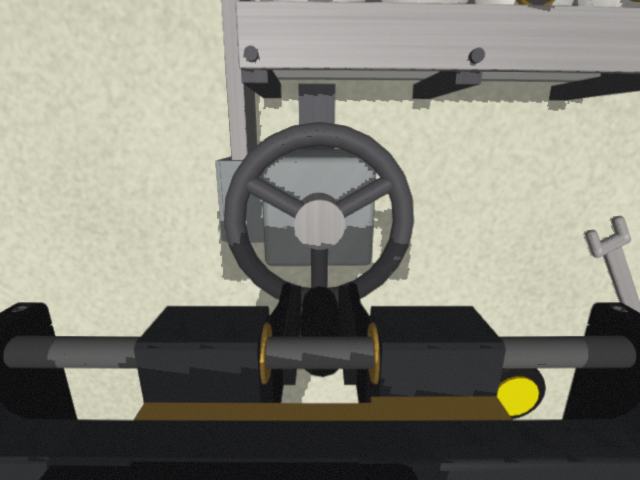

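```bash
python3 -m handwheel '[{"xyz":[0,0.7,0],"angular":[0,0,0]},{"xyz":[0,0.7,0],"angular":[0,0,0]},{"xyz":[0,0.7,0],"angular":[0,0,0]}]'; python3 wind.py -10 1
```

```text
time: 44.83
position: [0.4305, -0.0193, 0.1735]
tool_rot: [1.072, 1.228, -1.117]
ft_force: [5.4, -16.6, -10.8]
grip_width: 0.216
t 44.83 tcp [ 0.4305 -0.0193  0.1735] F [  5.4 -16.6 -10.8] g 1.877
x [ 0.016 -0.049 -0.999] z [ 0.144 -0.988  0.051] q [ 1.21 -0.23 -1.12  2.01 -0.17  1.22 -1.26]
theta -174.3 rad-err -6.3 mm
rot err deg [2.8 1.  0.7]
[-0.6  0.7]
```

Against the stop: it hasn't moved and the push reads 16 N. I'll release, lift and move clear so I can inspect.

```bash
python3 -m handwheel '[{"xyz":[0,0,0],"angular":[0,0,0]},{"xyz":[0,0,0],"angular":[1,0.5,0]},{"xyz":[0,0,0],"angular":[1,0,0]},{"xyz":[0,0,0],"angular":[0,0,0]},{"xyz":[0,0,0],"angular":[0,0,0]}]' 5; python3 -m handwheel '[{"xyz":[0.5,0,2],"angular":[0,0,0]},{"xyz":[0.5,0,3.5],"angular":[0,0,0]},{"xyz":[0.5,0,3.5],"angular":[0,0,0]},{"xyz":[0.5,0,2],"angular":[0,0,0]}]';python3 -m handwheel '[{"xyz":[0.2,-3,0],"angular":[0,0,0]},{"xyz":[0.2,-3.7,0],"angular":[0,0,0]},{"xyz":[0.2,-3.7,0],"angular":[0,0,0]},{"xyz":[0.2,-3.7,0],"angular":[0,0,0]},{"xyz":[0.2,-3.7,0],"angular":[0,0,0]}]'; python3 -c "
from h import *
st()
save('top','pics/t11.png');d=save('top','pics/t11a.png',(260,130,420,280),5); s=save('scene','pics/s11.png',(170,170,430,380),3);
print(proj(d,[*r2w([.036,.010]),.07]),proj(d,[*r2w([-.15,.010]),.07]))
w=r2w([-.14,-.047]);g=[*(w-RM[:,0]*.045),.206];print('grip pred q=0',proj(d,g),proj(s,g))
for im,n in((s,'s'),(d,'d')): print(n,proj(im,[*r2w([.036,.010]),.07]))"
```

```text
time: 45.25
position: [0.4302, -0.0211, 0.1751]
tool_rot: [1.096, 1.26, -1.108]
ft_force: [-0.6, 0.7, 0.2]
grip_width: 0.506
time: 45.58
position: [0.4449, -0.0189, 0.2843]
tool_rot: [1.093, 1.275, -1.113]
ft_force: [0.8, 0.6, -0.6]
grip_width: 0.573
time: 46.0
position: [0.4613, -0.1913, 0.2931]
tool_rot: [1.076, 1.271, -1.092]
ft_force: [-0.3, -0.4, -0.4]
grip_width: 0.576
t 46.00 tcp [ 0.4613 -0.1913  0.2931] F [-0.3 -0.4 -0.4] g 5.012
x [ 0.003 -0.015 -1.   ] z [ 0.165 -0.986  0.015] q [ 1.31 -0.   -0.96  1.68  0.01  1.45 -1.06]
[[278.61358576 173.31511568]] [[291.8987006  247.75200393]]
grip pred q=0 [[317.25193289 252.39717801]] [[336.18954518 218.6602208 ]]
s [[317.13331533 347.78028406]]
d [[278.61358576 173.31511568]]
```

View pics/t11a.png

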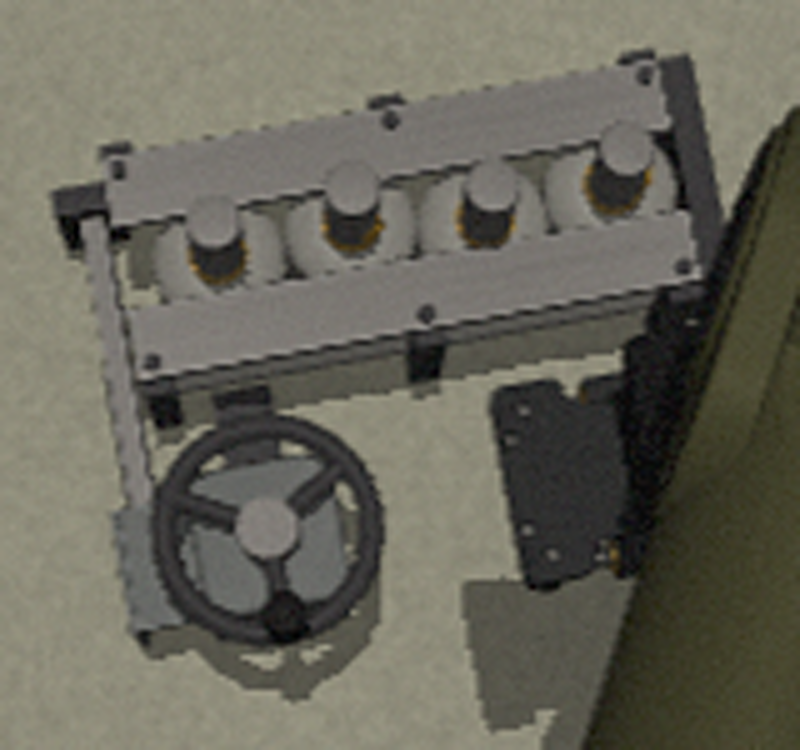

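View pics/s11.png

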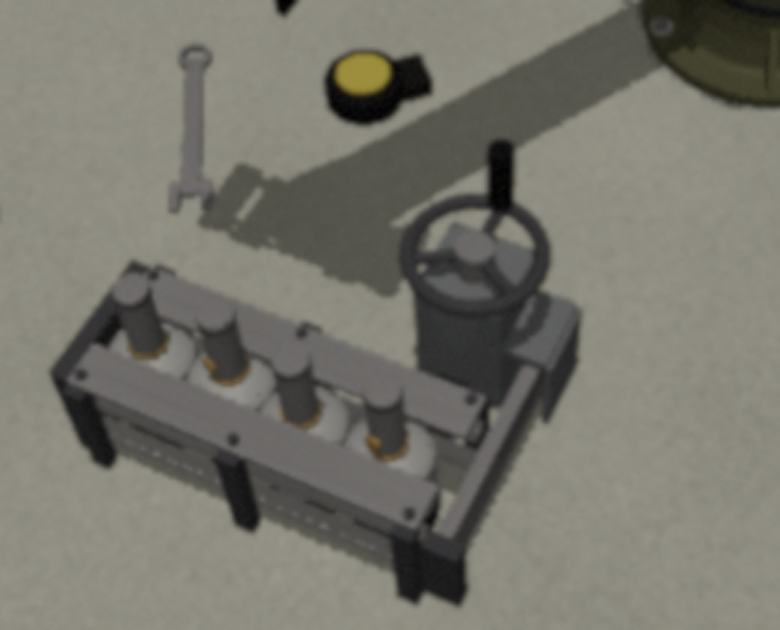

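View pics/t11.png

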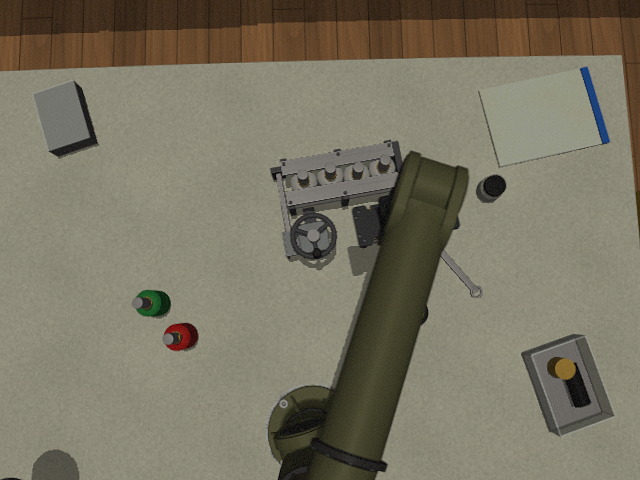

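The grip shows at (317,252) in the top view, against (317.3,252.4) predicted for fully shut. The gate nose meets the stop in both views. All four valves stand upright in the slot, and the bystanders and look-alikes are where they were. Handing in.

```bash
python3 -c "
from bench import *
print(close_job())"
```

```text
the job is handed in; nothing more can be done
None
```

I handed the job in at about 46 s: all four grey cylinders are in the rack, the gate is shut against its stop, and the robot is clear of everything.

**What I did:** I wound the handwheel counter-clockwise to its stop to open the gate. I then dragged the four cylinders in one at a time by their valves, each one up against the end wall or the cylinder before it. Last, I wound the wheel clockwise to its stop and let go.

**Last checks:**
- **Gate:** the final push on the crank met about 16 N with no movement. The crank grip sits within 1 px of where it should be when fully shut, and the gate nose meets the stop block in both the scene and top views.
- **Cylinders:** all four stand upright in the slot. The last one sits about 19 mm inside the mouth.
- **Other objects:** the wrench, grease jar, mouthpiece, and the green and red look-alikes look unmoved. I judged that by eye and did not measure it.

**What went wrong along the way:**
- **Second cylinder:** it leaned and slipped in the grip twice on the way to the mouth. I let it settle upright, gripped it again and carried on.
- **Closing the gate:** the third arm joint drifted to -1.36, close to its -1.38 limit. I let go of the crank partway, moved the arm to ease the joint, and finished with a second grip.
- **Wrist camera:** it disagreed with the other two cameras by 2–4 mm.

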